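Pin the pivot bolt of the burger press

ROBOT

A 7-joint arm with a two-finger parallel gripper is mounted at the origin on the work surface. World frame = base frame: x ahead of the robot, y to its left, z up, the work surface at z = 0. Lengths are in m, angles in rad, forces in N, time in s.
With the tool pointing down it reaches from about 0.425 to 0.925 m from the base axis. Payload 6.8 kg.
Tool frame: the origin (TCP) lies at the centre of the arm's flange, where the gripper is bolted on; the fingertips stand 173 mm ahead of it and the grasp point (between the pads) lies 155 mm ahead of it (finger_overhang is the distance from the TCP to the fingertips, in m); y points along the fingers, z is the direction in which the jaws open and shut, and the axes are right-handed (so a half turn about y gives the same grasp; the last joint's range is limited). The gripper opens to 85 mm and grips with 20 to 120 N. Pads are 22 mm wide; open, the fingers measure 114 mm over their backs; the gripper's body (76 mm by 85 mm) begins 54 mm behind the grasp point. The pads swing forward as they close: fully open they stand 13 mm farther back than shut.
Start: joints at [-1.371, 0.477, 0.022, 1.555, -0.011, 1.109, -0.083], TCP at [0.204, 0.643, 0.405] pointing down, gripper open.
Joint ranges: [-2.96, 2.96], [-0.34, 2.1], [-1.41, 1.46], [0.24, 2.44], [-1.37, 4.51], [0.17, 1.92], [-2.96, 2.96]. Speed limits (rad/s): [2.39, 2.39, 3.14, 3.14, 3.14, 3.14, 3.14].

INTERFACE

Orientations are given as a rotation vector (axis times angle).
In Python, from bench import get_obs, grab_frame, hand_in, finger_overhang gives the robot as it stands. The module is installed in compiled form; this text tells all that it offers.
- The arm moves only by the shell command python3 -m jog 'ROWS' [FORCE]. ROWS is JSON, a list of rows, each a list of 3 entries, a list of its own where there are three numbers: the shift along the tool's x, y, z in cm, then the turn about the tool's y in rad, then the gripper command: -1 is fully open, 1 is shut, values between are in proportion. In form: [[[x, y, z], twist, gripper], ...]. A call has 1 to 10 rows; each row is the pose to reach, as a shift and turn from the pose commanded when the call began, along the tool's axes at that moment; what a row does not reach only later rows make up. A row lasts 1/8 s, in which the tool goes at most 62.5 mm and 10.7 degrees, less where a joint would pass 70% of its speed; a pose out of reach is approached as far as the arm can. A call with a gripper value outside its range is refused whole. The fingers move at their own pace and stop on an object; FORCE is the grip in N (left out, the last holds). Time passes only in rows, so rows that repeat a pose let the fingers close. It gives the time, the measured TCP pose, the force and the opening at its end, in the units of the state.
- get_obs(): the state, without advancing time (a new reading comes with each control period).
- grab_frame(name): name is "side" or "top" or "wrist"; returns a dict with "image" (420x560x3 uint8, blue, green, red), "fx", "fy", "cx", "cy" (pixels), "origin" and "rotation" of the camera in the world. Camera axes: x right, y up, looking along -z (the intrinsics and any distortion apply to the point x, -y, -z); pixel columns grow to the right and rows downward; lengths in m; the calibration is good to about 2 mm. A picture is of the moment at which its call begins. There is no depth.
- hand_in(): hands the job in, once; it reports no verdict.
The state is a dict: "clock": time; "joints": joint angles; "qvel": joint speeds; "tau": joint torques, N m; "tcp_pos": TCP position; "orientation": TCP orientation; "contact_force": force on the tool from outside, world axes, zero at the start; "moment": the same for the moment, N m; "grip_width": finger opening in m.
Only numpy, scipy, OpenCV 4.12 (cv2) and the standard library are available. Lean on these libraries where they do the work, as an engineer would, in place of code of your own. Each camera call takes 0.05 s, during which the arm holds its last target.

TASK

Finish putting the washed burger press back together: push its pivot bolt fully home by the bent grip, take the hitch pin with the wire loop from the draining stand and push it down through the cross hole at the bolt's free end until its shoulder sits on the bolt, then swing the sprung loop over the end of the bolt until it snaps shut underneath. Leave the other two washed parts standing on the draining stand.

Things in the scene. Friction and masses are not known exactly. Their poses are not given: they have to be found in the camera images.
- press: Burger press of grey-painted and bare castings, fixed: base plate 290 x 160 mm (y -80 to +80, x -260 to +30 mm, top 22 mm up), round mould, and at the rear a fork of two upright cheeks holding the lever. Origin on the bench below the lever's pivot axis, midway between the cheeks. Its -x runs along the lever to its black handle; its y lies along the pivot bolt, from its bent grip to its free end; z up.
- pivot (a point): The lever's pivot, where the bolt's axis crosses the press's middle plane, 120 mm above the bench; axes as the press. The cheeks' outer faces lie 36 mm to either side along y; cheeks and lever reach at most 20 mm above this point. Beside the cheeks nothing stands above the base plate except the bolt.
- bolt (a joint): How far the 25 mm steel pivot bolt is drawn out, m: 0 = fully home (collar against the cheek, a hard stop), at most 0.050. It starts 26 to 45 mm out towards the press's -y, its cross hole hidden in the fork. It only slides along the press's y (keyed, cannot turn), with about 3 N of friction, and stays where left.
- bolt_grip (a point): In the bolt's bent grip, an upright steel rod 17 mm in diameter at the bolt's -y end: on the rod's centre line, 15 mm below its top, 45 mm above the bolt's axis, 165 mm above the bench. Moves with the bolt; axes as the press.
- bolt_hole (a point): Centre of the upper mouth of the upright cross hole near the bolt's free (+y) end, on a small flat on the bolt's top, 129.5 mm above the bench. Hole 12 mm in diameter, right through. With the bolt home it is 51 mm from the press's middle plane, 15 mm outside the cheek; the bolt ends 18 mm further out and reaches 22 mm below this point. Moves with the bolt; axes as the press.
- pin: Hitch pin, plain steel, about 75 g, upright in the stand; the only part there with a wire loop. Origin: centre of its shoulder's underside, the face that rests on the stand now and on the bolt's flat when pushed home. Below: shank 10 mm in diameter, 46 mm long, last 8 mm tapered to 5 mm. Above: round shoulder, diameter 18 mm, 4 mm high, then the head. z up; the open loop points to its +y.
- pin_head (a point): Middle of the pin's head, 19 mm above its origin; axes as the pin. The head is a block 14 mm wide along x and 18 mm long along y, from 4 to 28 mm above the origin: hold it across the 14 mm. Loop wire and hinge lie beside it up to 9 mm above the origin, so finger tips closing along x go no lower than 10 mm above the origin.
- loop (a joint): Angle of the pin's wire loop, rad: 0 = open (towards the pin's +y, 19 degrees above level), 1.90 = shut (hanging straight down along the shank's outer side). A snap spring (about 0.06 Nm, 1 to 1.5 N at the loop's end) holds it open, and throws it shut by itself once swung past about 0.95 rad.
- loop_hinge (a point): Middle of the loop's hinge axis on the pin, 7 mm towards +y and 6.5 mm above the pin's origin; the hinge axis is the pin's x direction.
- loop_end (a point): Middle of the loop's far cross bar, 46 mm from the hinge axis. The loop is a bail of 4 mm round wire, 36 mm wide between wire centres; it can swing around the bolt only if it points along the press's +y, out past the bolt's free end.
- stand: Draining stand, fixed: bent dark steel sheet 210 mm (its x) by 100 mm (its y), top 62 mm above the bench, six 12 mm holes in two rows, pitch 70 mm along x, 50 mm along y. Origin on the bench under its centre. It is to the left or right of the press. The hitch pin and two other parts stand in the row at y = -25 mm, in any order.
- spare_pin: A plain pin with a round mushroom head, 22 mm wide and 27 mm high above the stand, no loop; origin at the underside of its head. Leave it standing in the stand.
- wing_bolt: A pin with two upright wings, 40 mm across and 21 mm high above the stand, no loop; origin at the underside of its head. Leave it standing in the stand.

How it is judged:
By the outcome, as a careful person would: the job done as asked, in the order asked, and still so for the second after the job is handed in, with the robot touching nothing.
It also fails if it takes over 64 s, if anything falls off the work surface, if the arm or the gripper's body presses on something with over 40 N, if the wrist force passes 120 N, or if a joint passes its speed limit or range.

## Working session

There is one attempt and no reset: what is moved stays moved. The work goes in short steps, Python scripts to look and compute and a shell command to move; the robot and the scene stay as the last step left them, time stands still between calls to the robot, and variables do not carry over. Pictures are saved under pics/ and viewed, and the job is handed in when it is done.

```bash
mkdir -p pics
cat > h.py <<'E'
import numpy as np, cv2
from bench import get_obs, grab_frame, finger_overhang
from scipy.spatial.transform import Rotation as R
def save(n,fn):
    f=grab_frame(n); cv2.imwrite('pics/'+fn+'.png',f['image']); np.save('pics/'+fn+'.npy',{k:v for k,v in f.items()},allow_pickle=True); return f
def load(fn): return np.load('pics/'+fn+'.npy',allow_pickle=True).item()
def ray(f,u,v):
    d=np.array([(u-f['cx'])/f['fx'],-(v-f['cy'])/f['fy'],-1.]); d=np.array(f['rotation'])@d
    return np.array(f['origin']),d/np.linalg.norm(d)
def onz(f,u,v,z):
    o,d=ray(f,u,v); return o+d*(z-o[2])/d[2]
def proj(f,p):
    c=np.array(f['rotation']).T@(np.array(p)-np.array(f['origin'])); return f['cx']+f['fx']*c[0]/-c[2], f['cy']-f['fy']*c[1]/-c[2]
def tri(f1,p1,f2,p2):
    o1,d1=ray(f1,*p1);o2,d2=ray(f2,*p2)
    s=np.linalg.lstsq(np.c_[d1,-d2],o2-o1,rcond=None)[0]
    a=o1+d1*s[0];b=o2+d2*s[1]; return (a+b)/2,np.linalg.norm(a-b)
E
python3 - <<'E'
from h import *
o=get_obs()
for k,v in o.items(): print(k,np.round(v,4))
print(R.from_rotvec(o['orientation']).as_matrix().round(3), finger_overhang if not callable(finger_overhang) else finger_overhang())
for n in ['side','top','wrist']:
    f=save(n,n+'0'); print(n,[round(f[k],1) for k in('fx','fy','cx','cy')],np.round(f['origin'],3),np.round(f['rotation'],3).tolist(),[k for k in f])
E
```

```text
clock 0.0
joints [-1.3711  0.4778  0.0223  1.5565 -0.0115  1.1093 -0.0831]
qvel [ 0.0006 -0.0032 -0.0007 -0.0004 -0.0012  0.0013 -0.0009]
tau [ 7.00000e-04 -5.96437e+01  1.60760e+00 -2.81201e+01  1.23000e-02
  9.30000e-03 -0.00000e+00]
tcp_pos [0.2044 0.643  0.4037]
orientation [-1.5591  0.2417 -0.2415]
contact_force [-0.0694  0.1392 -0.457 ]
moment [-0.0253  0.0158  0.0413]
grip_width 0.0854
[[ 0.953 -0.     0.303]
 [-0.303 -0.002  0.953]
 [ 0.    -1.    -0.002]] 0.1734
side [478.0, 478.0, 283.1, 203.6] [ 0.192 -0.743  1.002] [0.741, -0.172, -0.381] ['image', 'fx', 'fy', 'cx', 'cy', 'origin', 'rotation']
top [462.2, 462.2, 281.0, 202.1] [0.431 0.026 1.195] [0.057, -0.087, -1.588] ['image', 'fx', 'fy', 'cx', 'cy', 'origin', 'rotation']
wrist [324.6, 324.6, 277.1, 214.8] [0.13  0.667 0.373] [-0.268, -0.195, 1.254] ['image', 'fx', 'fy', 'cx', 'cy', 'origin', 'rotation']
```

```bash
sed -i "s/np.array(f\['rotation'\])/R.from_rotvec(f['rotation']).as_matrix()/" h.py; cat h.py | grep rotvec
```

```text
d=np.array([(u-f['cx'])/f['fx'],-(v-f['cy'])/f['fy'],-1.]); d=R.from_rotvec(f['rotation']).as_matrix()@d
    c=R.from_rotvec(f['rotation']).as_matrix().T@(np.array(p)-np.array(f['origin'])); return f['cx']+f['fx']*c[0]/-c[2], f['cy']-f['fy']*c[1]/-c[2]
```

View pics/side0.png

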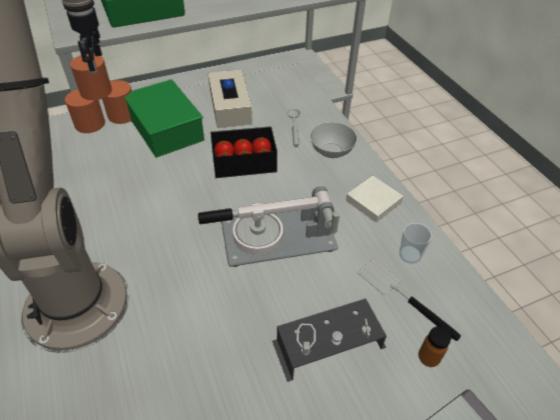

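View pics/top0.png

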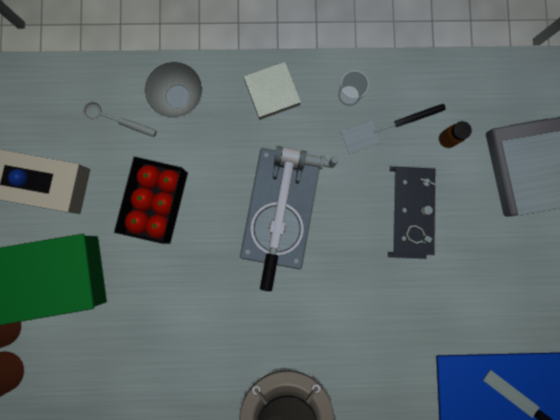

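View pics/wrist0.png

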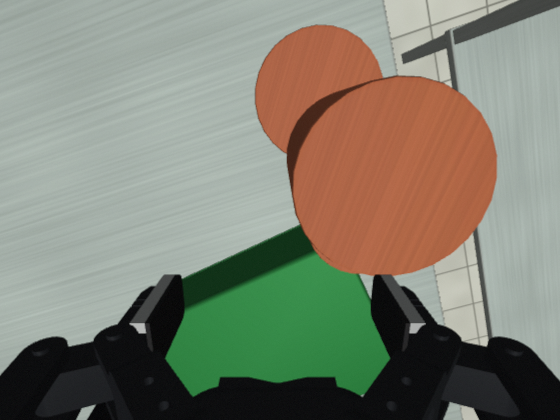

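Run:
```python
import cv2
t=cv2.imread('pics/top0.png'); s=cv2.imread('pics/side0.png')
a=cv2.resize(t[135:275,235:350],None,fx=5,fy=5,interpolation=2)[:, :]
b=cv2.resize(t[155:265,380:445],None,fx=5,fy=5,interpolation=2)
c=cv2.resize(s[295:380,270:395],None,fx=6,fy=6,interpolation=2)
d=cv2.resize(s[175:270,190:345],None,fx=5,fy=5,interpolation=2)
cv2.imwrite('pics/ab.png',__import__('numpy').hstack([cv2.resize(t[140:190,265:345],None,fx=6,fy=6,interpolation=2)[:300], cv2.resize(b,(0,0),fx=.55,fy=.545)[:300]]))
cv2.imwrite('pics/b.png',b);cv2.imwrite('pics/c.png',c);cv2.imwrite('pics/d.png',d)
```

```text
(no output)
```

View pics/ab.png

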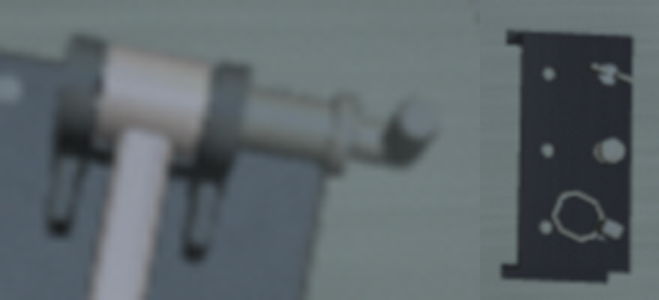

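View pics/b.png

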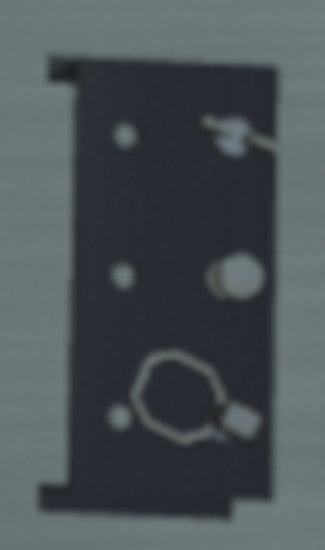

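View pics/c.png

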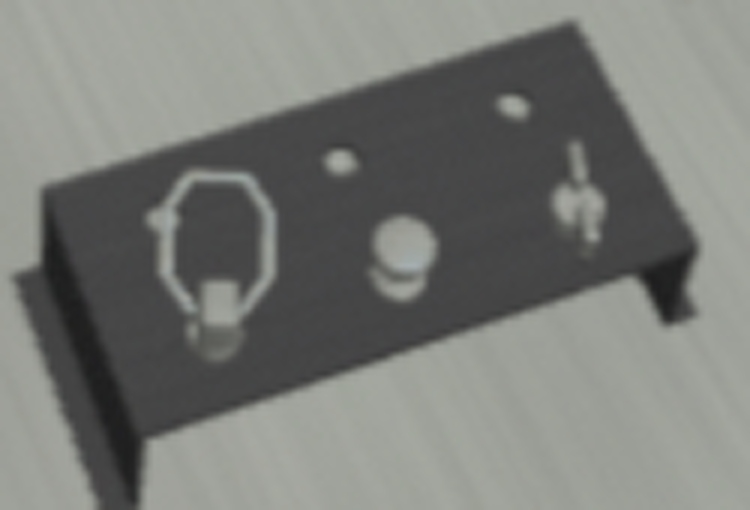

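View pics/d.png

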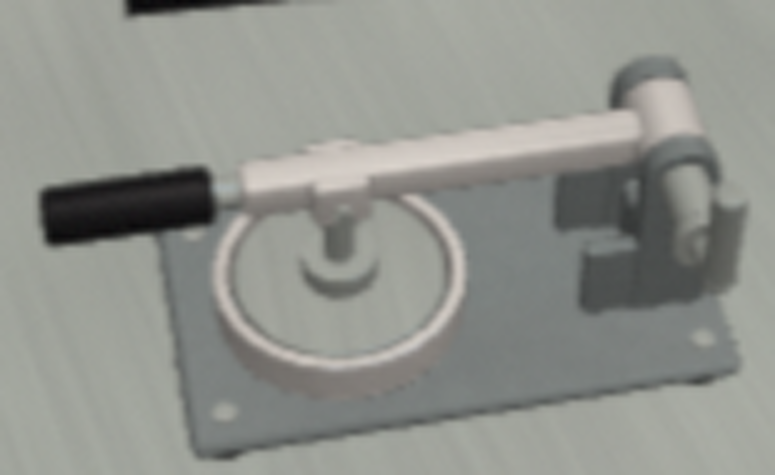

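Run:
```python
from h import *
f=load('top0'); im=f['image']; hsv=cv2.cvtColor(im,cv2.COLOR_BGR2HSV)
for p in [(256,160),(300,250),(235,200),(340,240),(325,162),(330,161),(420,200),(250,200),(310,200)]: print(p,im[p[1],p[0]],hsv[p[1],p[0]])
s=load('side0')
# stand top corners (top view)
def T(x,y): return onz(f,380+x/5,155+y/5,0.062)
hl=[T(125,135),T(123,276),T(120,417)]
print('holes',np.round(hl,4)); 
S=lambda x,y:(270+x/6,295+y/6)
print('holes side',[np.round(onz(s,*S(*p),0.062),4) for p in [(163,218),(341,162),(514,106)]])
print('head top tri',tri(f,(380+241/5,155+418/5),s,S(220,297)))
print('head z.09 top',onz(f,380+241/5,155+418/5,.09), 'side',onz(s,*S(220,297),.09))
print('loopbar side',onz(s,*S(215,177),.0835),'top',onz(f,380+150/5,155+376/5,.0835))
```

```text
(256, 160) [122 123 111] [ 88  25 123]
(300, 250) [102  91  80] [105  55 102]
(235, 200) [121 122 110] [ 88  25 122]
(340, 240) [121 121 109] [ 90  25 121]
(325, 162) [128 122 110] [100  36 128]
(330, 161) [63 62 58] [96 20 63]
(420, 200) [51 44 40] [109  55  51]
(250, 200) [98 98 89] [90 23 98]
(310, 200) [101  91  80] [104  53 101]
holes [[ 0.5789 -0.3054  0.062 ]
 [ 0.5088 -0.3013  0.062 ]
 [ 0.4394 -0.2968  0.062 ]]
holes side [array([ 0.4378, -0.2972,  0.062 ]), array([ 0.5072, -0.302 ,  0.062 ]), array([ 0.5771, -0.3062,  0.062 ])]
head top tri (array([ 0.43662464, -0.34610551,  0.09175396]), np.float64(0.002055169232636524))
head z.09 top [ 0.43760357 -0.34706313  0.09      ] side [ 0.43609548 -0.34506337  0.09      ]
loopbar side [ 0.45584487 -0.30002052  0.0835    ] top [ 0.45869198 -0.30607677  0.0835    ]
```

Run:
```python
from h import *
f=load('top0'); s=load('side0')
im=f['image']; h=cv2.cvtColor(im,cv2.COLOR_BGR2HSV)
m=((h[...,1]>38)&(h[...,0]>98)&(h[...,2]>70)).astype(np.uint8)*255
m[:130]=0;m[290:]=0;m[:,:225]=0;m[:,345:]=0
m=cv2.morphologyEx(m,cv2.MORPH_OPEN,np.ones((3,3)))
c=max(cv2.findContours(m,0,2)[0],key=cv2.contourArea)
hull=cv2.convexHull(c); print(cv2.contourArea(hull))
q=cv2.approxPolyDP(hull,6,True)[:,0]; print(q.tolist())
for p in q: print(np.round(onz(f,*p,.022),4))
r=cv2.minAreaRect(c);print(r,cv2.boxPoints(r))
v=im.copy();cv2.drawContours(v,[c],-1,(0,255,0),1);cv2.imwrite('pics/m.png',cv2.resize(v[120:300,220:350],None,fx=4,fy=4))
# feet bolts
S=lambda x,y:(190+x/5,175+y/5)
for p in [(225,412),(703,337)]: print('side bolt',onz(s,*S(*p),.024))
for p in [(193,447),(740,365)]: print('side corner',onz(s,*S(*p),.022))
A=lambda x,y:(265+x/6,140+y/6)
gt=tri(f,A(415,118),s,S(733,192)); print('grip top',gt, onz(f,*A(415,118),.18),onz(s,*S(733,192),.18))
# bolt axis points at top surface z=.1325
for p in [(245,120),(320,130)]: print('bolt ax',onz(f,*A(*p),.1325))
for p in [(88,66),(232,95)]: print('cheek top mid',onz(f,*A(*p),.14))
```

```text
2700.5
[[279, 150], [264, 260], [241, 257], [261, 150]]
[0.6727 0.0052 0.022 ]
[0.3924 0.0483 0.022 ]
[0.4011 0.1061 0.022 ]
[0.6735 0.0515 0.022 ]
((262.9961242675781, 204.2124786376953), (25.176401138305664, 112.50658416748047), 10.823010444641113) [[240.06885 257.10138]
 [261.19485 146.59607]
 [285.9234  151.32358]
 [264.7974  261.8289 ]]
side bolt [ 0.38779741 -0.03081994  0.024     ]
side bolt [ 0.6345992  -0.08063536  0.024     ]
side corner [ 0.36613327 -0.04380542  0.022     ]
side corner [ 0.64476202 -0.10320922  0.022     ]
grip top (array([ 0.61657674, -0.11466944,  0.17953198]), np.float64(0.0003146740497609682)) [ 0.61634082 -0.11454683  0.18      ] [ 0.61649661 -0.11505482  0.18      ]
bolt ax [ 0.62531838 -0.05493937  0.1325    ]
bolt ax [ 0.62091156 -0.0839991   0.1325    ]
cheek top mid [0.64602754 0.00575386 0.14      ]
cheek top mid [ 0.63379229 -0.04958809  0.14      ]
```

View pics/m.png

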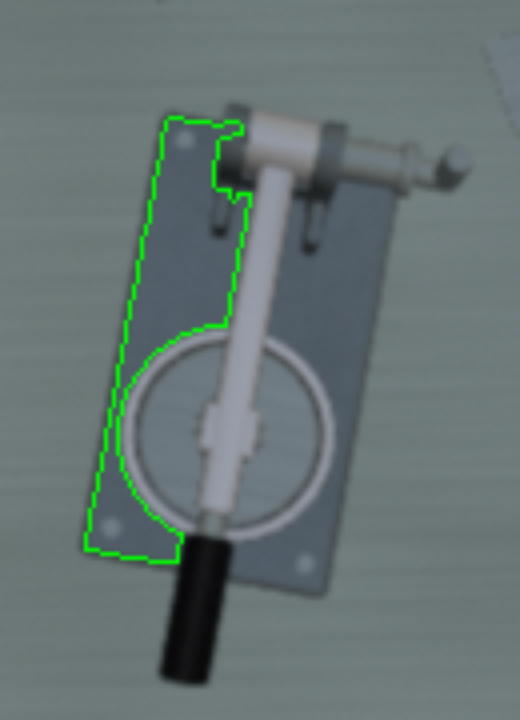

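Run:
```python
from h import *
f=load('top0'); s=load('side0')
M=lambda x,y:(220+x/4,120+y/4)
TL,BL,BR=[onz(f,*M(*p),.022)[:2] for p in [(166,114),(83,551),(323,597)]]
for p in (TL,BL,BR): print(p.round(4))
bs=[onz(f,*M(*p),.024)[:2] for p in [(184,139),(111,528),(306,564)]]; print('bolts',np.round(bs,4))
a=lambda v: np.degrees(np.arctan2(v[1],v[0]))
print(np.linalg.norm(TL-BL),a(TL-BL),np.linalg.norm(BL-BR),a(BL-BR)-90, a(bs[0]-bs[1]),a(bs[1]-bs[2])-90)
# fit press pose: model pts
import scipy.optimize as so
S=lambda x,y:(190+x/5,175+y/5)
pts=[(30,80),(-260,80),(-260,-80),(-260,-80),(30,-80)]; obs=[TL,BL,BR,onz(s,*S(193,447),.022)[:2],onz(s,*S(740,365),.022)[:2]]
pts=np.array(pts)/1000
def res(q):
    c,n=np.cos(q[2]),np.sin(q[2]); return (pts@np.array([[c,n],[-n,c]])+q[:2]-obs).ravel()
r=so.least_squares(res,[.64,-.02,-.2]);print(r.x,np.degrees(r.x[2]),(r.fun*1000).round(1))
c,n=np.cos(r.x[2]),np.sin(r.x[2]);X=np.array([c,n]);Y=np.array([-n,c])
g=np.array([.61645,-.1147])-r.x[:2]; print('grip in press',g@X,g@Y)
print('hole home',r.x[:2]+.051*Y)
```

```text
[0.6774 0.0501]
[0.3992 0.1067]
[ 0.3674 -0.0437]
bolts [[ 0.6605  0.0388]
 [ 0.4133  0.0888]
 [ 0.3883 -0.0334]]
0.28387931761125823 -11.493973390230046 0.15373900625679948 -11.92630683964255 -11.434492176079708 -11.538495492399505
[ 0.63517703 -0.02087888 -0.20818132] -11.927910816781084 [ 3.7  1.  -1.9  4.4 -3.2 -1.7 -1.9 -1.6  3.2 -2.1]
grip in press 0.0010683475950609013 -0.09566589347322332
hole home [0.64571775 0.02901995]
```

```bash
cat >> h.py <<'E'
def goal(p,zang=None):
    o=get_obs(); M=R.from_rotvec(o['orientation']).as_matrix()
    d=M.T@(np.array(p)-o['tcp_pos'])*100
    za=np.degrees(np.arctan2(M[1,2],M[0,2]))
    t=0 if zang is None else -np.radians((zang-za+180)%360-180)
    print('t',round(o['clock'],2),'tcp',np.round(o['tcp_pos'],4),'zang',round(za,2),'F',np.round(o['contact_force'],1),'w',round(o['grip_width'],4),'q7',np.round(o['joints'],2)[[0,6]])
    print('-> shift',np.round(d,2),'twist',round(t,3))
E
python3 -m jog '[[[0,-8,0],0,-1],[[6,-8,-6],0,-1],[[36,-8,-34],0,-1],[[36,-8,-34],0,-1],[[36,-8,-34],0,-1],[[36,-8,-34],0,-1],[[36,-8,-34],0,-1],[[36,-8,-34],0,-1],[[36,-8,-34],0,-1],[[36,-8,-34],0,-1]]' 60
python3 -c "
from h import *
goal([.6164,-.1147,.42],78.3)"
```

```text
clock: 1.4
tcp_pos: [0.4465, 0.2053, 0.4849]
orientation: [-1.557, 0.248, -0.25]
contact_force: [-1.1, 1.6, -0.0]
grip_width: 0.0848
t 1.4 tcp [0.4465 0.2053 0.4849] zang 71.83 F [-1.1  1.6 -0. ] w 0.0848 q7 [-0.83  0.73]
-> shift [ 26.11   6.53 -25.1 ] twist -0.113
```

```bash
python3 -m jog '[[[26.1,4,-25.1],-0.11,-1],[[26.1,4,-25.1],-0.11,-1],[[26.1,4,-25.1],-0.11,-1],[[26.1,4,-25.1],-0.11,-1],[[26.1,4,-25.1],-0.11,-1],[[26.1,4,-25.1],-0.11,-1],[[26.1,4,-25.1],-0.11,-1],[[26.1,4,-25.1],-0.11,-1],[[26.1,4,-25.1],-0.11,-1]]'
python3 - <<'E'
from h import *
goal([.6164,-.1147,.42],78.3)
save('wrist','w1');save('top','t1');save('side','s1')
E
```

```text
clock: 2.52
tcp_pos: [0.6172, -0.106, 0.4447]
orientation: [-1.564, 0.153, -0.153]
contact_force: [-0.8, 0.1, -0.4]
grip_width: 0.0853
t 2.52 tcp [ 0.6172 -0.106   0.4447] zang 78.83 F [-0.8  0.1 -0.4] w 0.0853 q7 [-0.3   1.63]
-> shift [ 0.09  2.47 -0.87] twist 0.009
```

View pics/w1.png

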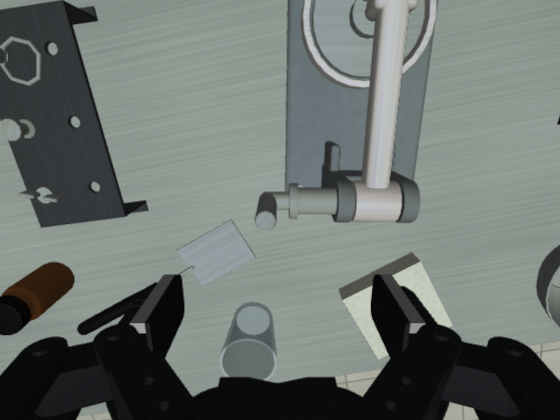

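View pics/s1.png

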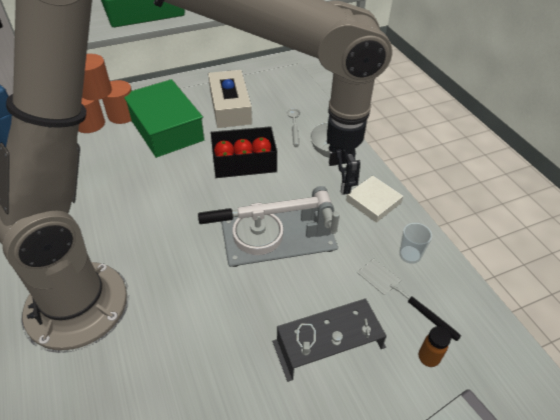

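Run:
```python
from h import *
w=load('w1'); im=w['image']
cv2.imwrite('pics/w1b.png',cv2.resize(im[150:250,240:440],None,fx=4,fy=4,interpolation=2))
cv2.imwrite('pics/w1c.png',cv2.resize(im[0:240,0:160],None,fx=2.5,fy=2.5,interpolation=2))
print(w['origin'],proj(w,[.6164,-.1147,.18]))
```

```text
[ 0.54098889 -0.09051656  0.41388458] (np.float64(264.37447420638284), np.float64(219.63692924203923))
```

View pics/w1b.png

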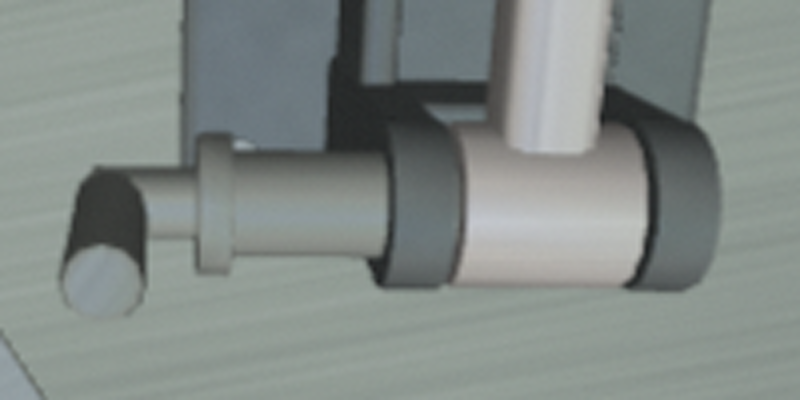

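View pics/w1c.png

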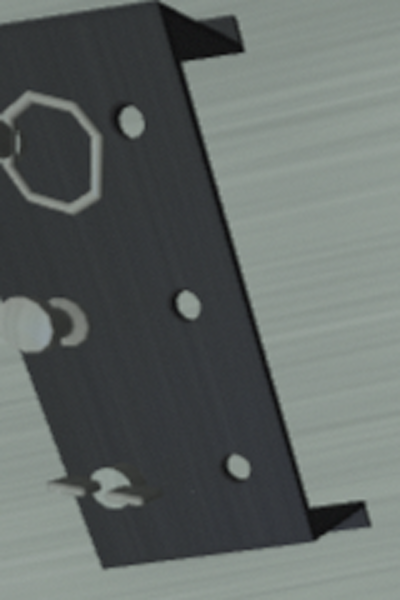

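Run:
```python
from h import *
w=load('w1')
B=lambda x,y:(240+x/4,150+y/4); C=lambda x,y:(x/2.5,y/2.5)
g=onz(w,*B(102,281),.18);print('grip',g)
L=onz(w,*B(387,200),.135);Rr=onz(w,*B(718,205),.135);print(L,Rr,(L+Rr)/2,np.linalg.norm(L-Rr))
e=[ (onz(w,*B(x,y0),.12)+onz(w,*B(x,y1),.12))/2 for x,y0,y1 in [(240,153,255),(380,153,255)]]
print('bolt axis',e, np.degrees(np.arctan2(*(e[1]-e[0])[[1,0]]))-90)
print('holes',[onz(w,*C(*p),.062) for p in [(131,121),(188,305),(237,466)]])
# loop octagon vertices in z plane approx
P=[(36,93),(72,101),(97,140),(96,184),(72,210),(37,197),(12,165)]
for p in P: print(onz(w,*C(*p),.078).round(4))
```

```text
grip [ 0.61704645 -0.11396034  0.18      ]
[ 0.62527028 -0.0524408   0.135     ] [0.64061149 0.01976677 0.135     ] [ 0.63294089 -0.01633701  0.135     ] 0.07381927963163148
bolt axis [array([ 0.62427936, -0.08438735,  0.12      ]), array([ 0.63060277, -0.05215878,  0.12      ])] -11.100705351940604
holes [array([ 0.44182033, -0.29409477,  0.062     ]), array([ 0.5114418 , -0.29838909,  0.062     ]), array([ 0.58035063, -0.30302351,  0.062     ])]
[ 0.4308 -0.3155  0.078 ]
[ 0.4359 -0.3036  0.078 ]
[ 0.4499 -0.2999  0.078 ]
[ 0.4641 -0.3065  0.078 ]
[ 0.471  -0.3194  0.078 ]
[ 0.4641 -0.3306  0.078 ]
[ 0.4518 -0.335   0.078 ]
```

```bash
python3 -m jog '[[[0,2,-0.8],0,-1],[[0,8,-0.8],0,-1],[[0,12,-0.8],0,-1],[[0,12,-0.8],0,-1],[[0,12,-0.8],0,1],[[0,12,-0.8],0,1],[[0,12,-0.8],0,1],[[0,12,-0.8],0,1],[[0,12,-0.8],0,1]]' 60
python3 - <<'E'
from h import *
goal([.6168,-.1143,.325],78.4)
save('wrist','w2')
E
```

```text
clock: 3.8
tcp_pos: [0.616, -0.1159, 0.3258]
orientation: [-1.565, 0.154, -0.156]
contact_force: [-2.3, 0.3, 5.8]
grip_width: 0.0145
t 3.8 tcp [ 0.616  -0.1159  0.3258] zang 78.67 F [-2.3  0.3  5.8] w 0.0145 q7 [-0.25  1.7 ]
-> shift [0.05 0.08 0.17] twist 0.005
```

View pics/w2.png

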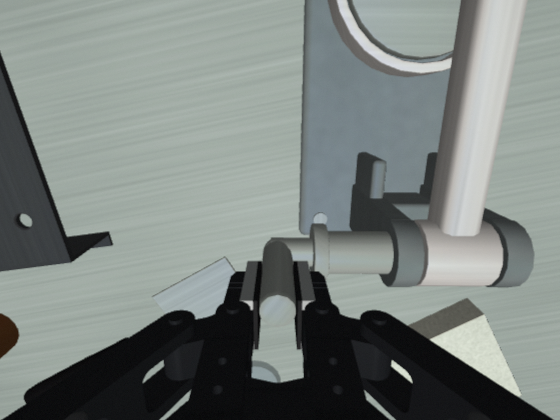

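```bash
python3 -m jog '[[[0,0,0.8],0,1],[[0,0,1.6],0,1],[[0,0,2.4],0,1],[[0,0,2.4],0,1]]'
python3 - <<'E'
from h import *
goal([.6168,-.1143,.325],78.4); print(get_obs()['moment'])
save('wrist','w3')
E
```

```text
clock: 4.35
tcp_pos: [0.6208, -0.0919, 0.3258]
orientation: [-1.565, 0.154, -0.156]
contact_force: [-2.0, 0.9, 7.6]
grip_width: 0.0152
t 4.35 tcp [ 0.6208 -0.0919  0.3258] zang 78.69 F [-2.   0.9  7.6] w 0.0152 q7 [-0.29  1.66]
-> shift [ 0.04  0.08 -2.27] twist 0.005
[0.05245498 0.35246487 0.03931275]
```

View pics/w3.png

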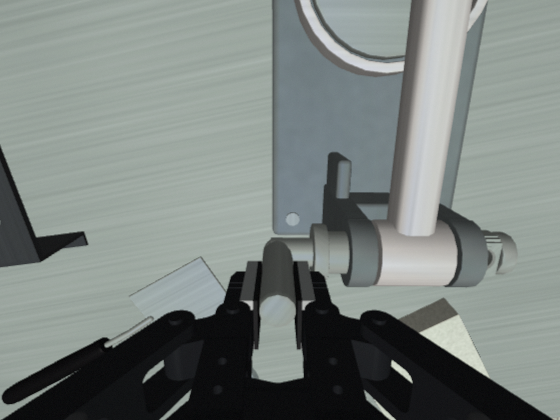

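```bash
python3 -m jog '[[[0,0,0.5],0,1],[[0,0,0.9],0,1],[[0,0,1.0],0,1],[[0,0,1.0],0,1]]'; python3 -m jog '[[[0,0,0.2],0,1],[[0,0,0.4],0,1]]'
```

```text
clock: 4.9
tcp_pos: [0.6226, -0.0832, 0.3258]
orientation: [-1.566, 0.155, -0.157]
contact_force: [-1.3, -1.8, 6.6]
grip_width: 0.0155
clock: 5.15
tcp_pos: [0.6232, -0.0803, 0.3258]
orientation: [-1.567, 0.155, -0.158]
contact_force: [-2.3, -7.3, 6.8]
grip_width: 0.0153
```

```bash
python3 -m jog '[[[0,0,0.3],0,1],[[0,0,0.5],0,1],[[0,0,0.5],0,1]]'
python3 - <<'E'
from h import *
goal([.6168,-.1143,.325],78.4); f=save('wrist','w4')
cv2.imwrite('pics/w4b.png',cv2.resize(f['image'][190:310,230:520],None,fx=2.7,fy=2.7))
E
```

```text
clock: 5.52
tcp_pos: [0.6233, -0.0794, 0.3258]
orientation: [-1.572, 0.159, -0.16]
contact_force: [-3.3, -13.0, 5.8]
grip_width: 0.0151
t 5.53 tcp [ 0.6233 -0.0794  0.3258] zang 78.37 F [ -3.3 -13.    5.8] w 0.0151 q7 [-0.31  1.63]
-> shift [ 0.07  0.11 -3.55] twist -0.001
```

View pics/w4b.png

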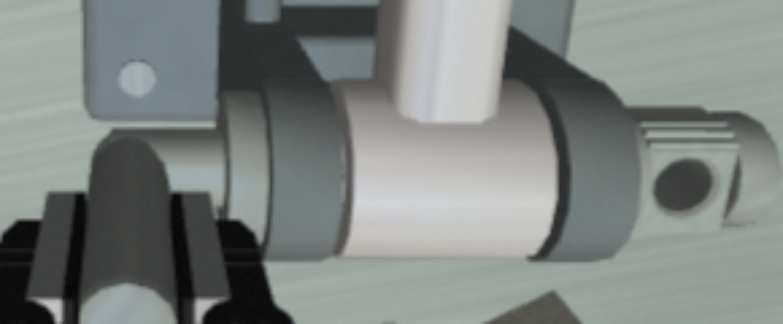

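```bash
python3 -m jog '[[[0,0,0.1],0,-1],[[0,0,0],0,-1],[[0,0,-0.3],0,-1],[[0,-4,-0.5],0,-1],[[0,-10,-0.5],0,-1],[[0,-14,-0.5],0,-1]]'
python3 - <<'E'
from h import *
w=load('w4'); B=lambda x,y:(230+x/2.7,190+y/2.7)
print('hole',onz(w,*B(684,186),.1295))
goal([.45,-.325,.36],-26)
f=save('wrist','w5');save('top','t5');save('side','s5')
E
```

```text
clock: 6.32
tcp_pos: [0.6233, -0.0787, 0.4675]
orientation: [-1.565, 0.153, -0.157]
contact_force: [0.7, 0.3, -0.1]
grip_width: 0.0856
hole [0.64728411 0.03222457 0.1295    ]
t 6.33 tcp [ 0.6233 -0.0787  0.4675] zang 78.68 F [ 0.7  0.3 -0.1] w 0.0856 q7 [-0.36  1.58]
-> shift [-12.18  10.7  -27.55] twist 1.827
```

View pics/w5.png

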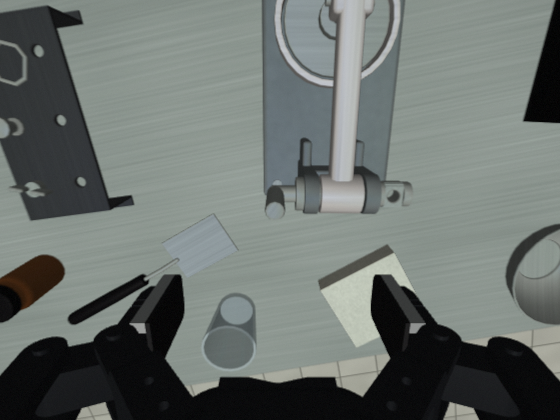

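View pics/t5.png

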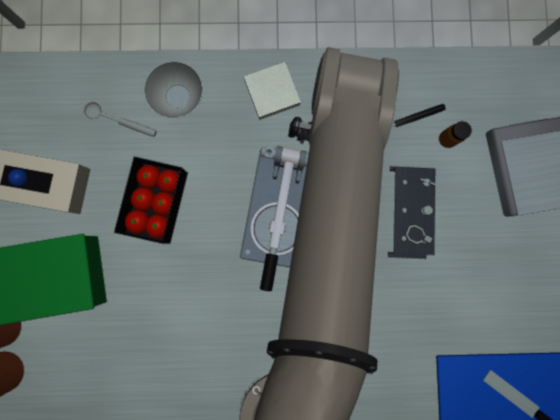

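```bash
python3 -m jog '[[[-3,0,-6],0.18,-1],[[-6,2,-12],0.36,-1],[[-9,4,-18],0.54,-1],[[-12,6,-24],0.72,-1],[[-13,8,-29.4],0.9,-1],[[-13,8,-29.4],1.08,-1],[[-13,8,-29.4],1.26,-1],[[-13,8,-29.4],1.44,-1],[[-13,8,-29.4],1.62,-1],[[-13,8,-29.4],1.81,-1]]'
python3 - <<'E'
from h import *
goal([.4365,-.3465,.36],-26)
f=save('wrist','w6')
E
```

```text
clock: 7.72
tcp_pos: [0.4376, -0.3407, 0.3833]
orientation: [-0.969, 1.528, -1.524]
contact_force: [-0.1, 0.0, -1.2]
grip_width: 0.0855
t 7.72 tcp [ 0.4376 -0.3407  0.3833] zang -25.23 F [-0.1  0.  -1.2] w 0.0855 q7 [-0.2   0.56]
-> shift [0.57 2.33 0.15] twist 0.013
```

View pics/w6.png

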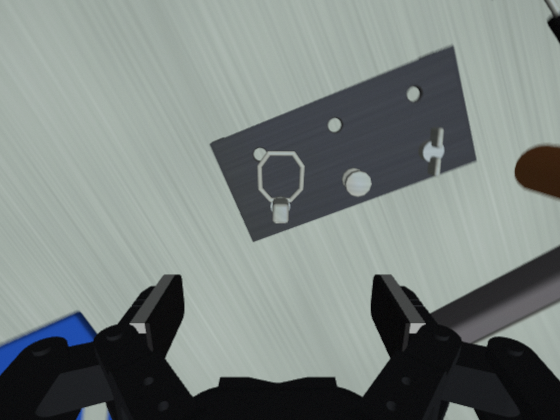

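Run:
```python
from h import *
f=load('w6'); cv2.imwrite('pics/w6b.png',cv2.resize(f['image'][135:245,235:385],None,fx=5,fy=5,interpolation=2))
print(proj(f,[.4365,-.3465,.09]),proj(f,[.4365,-.3465,.062]))
```

```text
(np.float64(279.22998100871723), np.float64(215.15322364579515)) (np.float64(279.12847425497614), np.float64(205.9595672678116))
```

View pics/w6b.png

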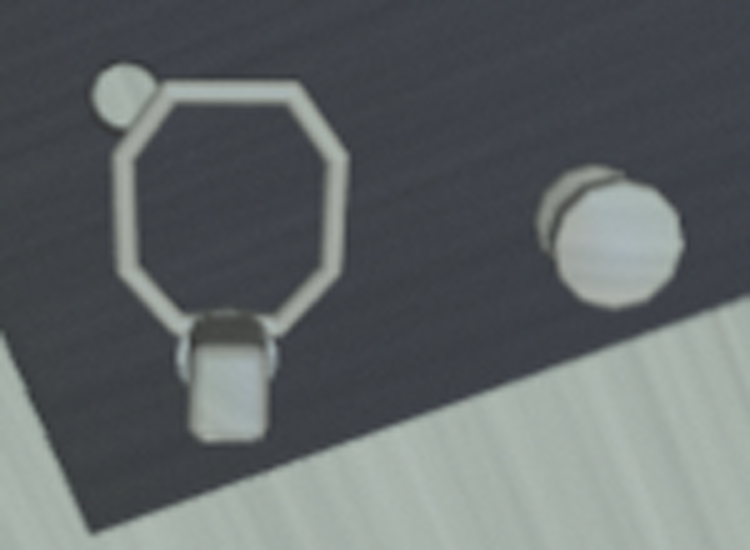

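Run:
```python
from h import *
f=load('w6')
h=onz(f,280.8,213.6,.09);a=onz(f,235+165/5,135+91/5,.0835);b=onz(f,235+298/5,135+92.5/5,.0835)
print(h,a,b,(a+b)/2,np.degrees(np.arctan2(*(b-a)[[1,0]])), np.degrees(np.arctan2(*((a+b)/2-h)[[1,0]])))
goal([*(h[:2]+.002*np.array([np.cos(np.radians(244.5)),np.sin(np.radians(244.5))])),.28],-25.4)
```

```text
[ 0.43829142 -0.34581075  0.09      ] [ 0.44987731 -0.29611654  0.0835    ] [ 0.46953512 -0.30560236  0.0835    ] [ 0.45970621 -0.30085945  0.0835    ] -25.759504163725918 64.52687749760894
t 7.78 tcp [ 0.4378 -0.3406  0.3832] zang -25.62 F [ 0.6  0.8 -0.5] w 0.0855 q7 [-0.21  0.55]
-> shift [ 0.65 10.32  0.3 ] twist -0.004
```

```bash
python3 -m jog '[[[0.6,2,0.2],0,0],[[0.6,6,0.2],0,0],[[0.6,9,0.2],0,0],[[0.6,9,0.2],0,0],[[0.6,9,0.2],0,0]]'
python3 - <<'E'
from h import *
goal([.4375,-.348,.249],-25.5)
f=save('wrist','w7')
E
```

```text
clock: 8.4
tcp_pos: [0.437, -0.3482, 0.2949]
orientation: [-0.972, 1.521, -1.521]
contact_force: [-0.1, -0.2, -0.5]
grip_width: 0.0424
t 8.4 tcp [ 0.437  -0.3482  0.2949] zang -24.85 F [-0.1 -0.2 -0.5] w 0.0424 q7 [-0.09  0.67]
-> shift [-0.04  4.59  0.04] twist 0.011
```

View pics/w7.png

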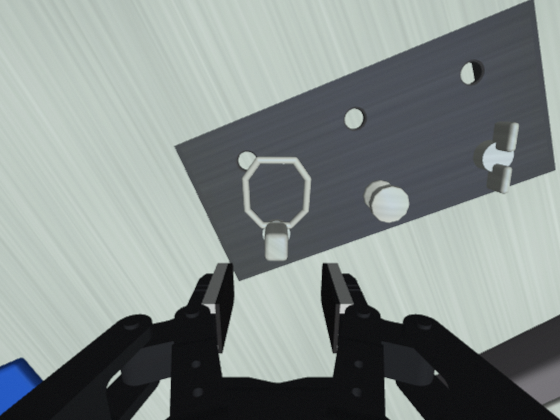

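```bash
python3 -m jog '[[[0,2.5,0],0.01,0],[[0,4.6,0],0.01,0],[[0,4.6,0],0.01,0],[[0,4.6,0],0.01,0]]'
python3 - <<'E'
from h import *
goal([.4375,-.348,.249],-25.5)
f=save('wrist','w8')
E
```

```text
clock: 8.95
tcp_pos: [0.4373, -0.348, 0.2493]
orientation: [-0.965, 1.528, -1.529]
contact_force: [0.0, -0.4, 0.4]
grip_width: 0.0428
t 8.95 tcp [ 0.4373 -0.348   0.2493] zang -25.47 F [ 0.  -0.4  0.4] w 0.0428 q7 [-0.04  0.72]
-> shift [-0.01  0.03  0.02] twist 0.001
```

View pics/w8.png

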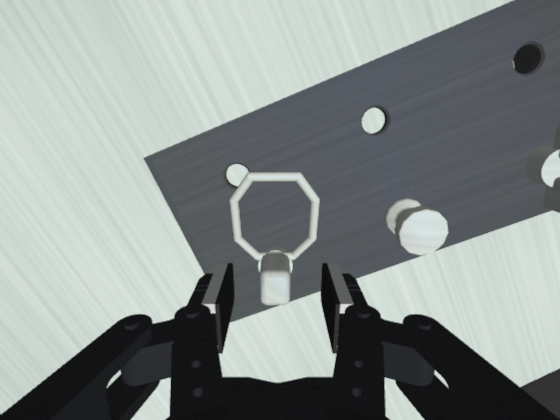

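```bash
python3 -m jog '[[[0,0,0],0,1],[[0,0,0],0,1],[[0,0,0],0,1],[[0,0,0],0,1],[[0,0,0],0,1]]' 60
python3 - <<'E'
from h import *
goal([.4375,-.348,.249],-25.5)
f=save('wrist','w9')
E
```

```text
clock: 9.62
tcp_pos: [0.4373, -0.3479, 0.2493]
orientation: [-0.964, 1.528, -1.529]
contact_force: [-1.5, 0.7, 5.4]
grip_width: 0.0122
t 9.62 tcp [ 0.4373 -0.3479  0.2493] zang -25.47 F [-1.5  0.7  5.4] w 0.0122 q7 [-0.04  0.72]
-> shift [0.   0.03 0.02] twist 0.001
```

View pics/w9.png

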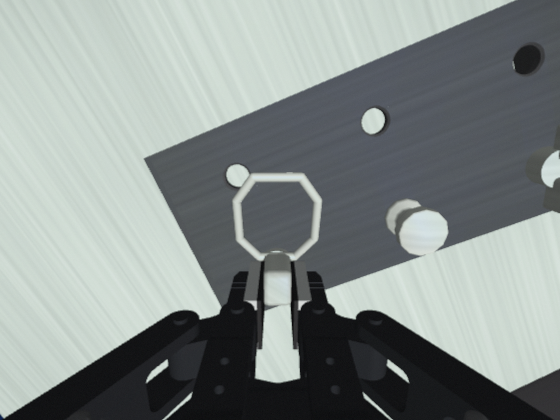

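```bash
python3 -m jog '[[[0,-3,0],0,1],[[0,-8,0],0,1],[[0,-13,0],0,1],[[0,-18,0],0,1],[[0,-18.5,0],0,1]]'
python3 - <<'E'
from h import *
goal([.647,.031,.433],-11.7)
f=save('wrist','w10');f=save('side','s10')
E
```

```text
clock: 10.3
tcp_pos: [0.4374, -0.3486, 0.4367]
orientation: [-0.962, 1.524, -1.532]
contact_force: [0.9, -0.9, -1.6]
grip_width: 0.0124
t 10.3 tcp [ 0.4374 -0.3486  0.4367] zang -25.47 F [ 0.9 -0.9 -1.6] w 0.0124 q7 [-0.24  0.52]
-> shift [-43.29   0.39   2.59] twist -0.24
```

View pics/w10.png

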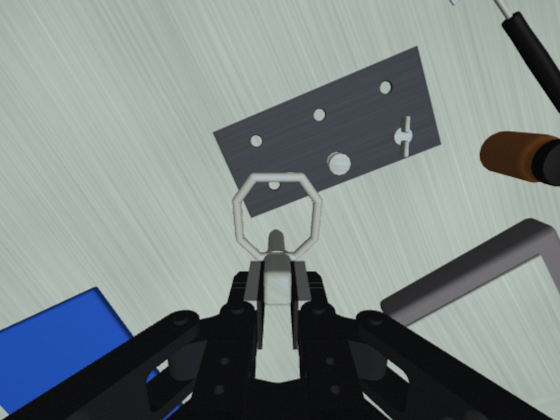

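View pics/s10.png

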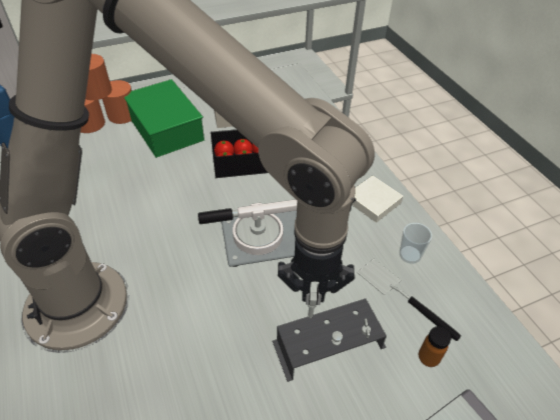

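```bash
python3 -m jog '[[[-6,-1,0.5],-0.08,1],[[-12,-1,1],-0.16,1],[[-18,-1,1.5],-0.24,1],[[-24,-1,2],-0.24,1],[[-30,-1,2.5],-0.24,1],[[-36,-1,2.6],-0.24,1],[[-42,-1,2.6],-0.24,1],[[-43.3,-1,2.6],-0.24,1],[[-43.3,-1,2.6],-0.24,1],[[-43.3,-1,2.6],-0.24,1]]'
python3 - <<'E'
from h import *
goal([.647,.031,.37],-11.7)
f=save('wrist','w11');f=save('side','s11');f=save('top','t11')
E
```

```text
clock: 11.65
tcp_pos: [0.6461, 0.0296, 0.4431]
orientation: [-1.105, 1.361, -1.361]
contact_force: [-0.4, -1.1, -0.9]
grip_width: 0.0122
t 11.65 tcp [0.6461 0.0296 0.4431] zang -11.92 F [-0.4 -1.1 -0.9] w 0.0122 q7 [-0.77  0.05]
-> shift [-0.17  7.31  0.07] twist -0.004
```

View pics/w11.png

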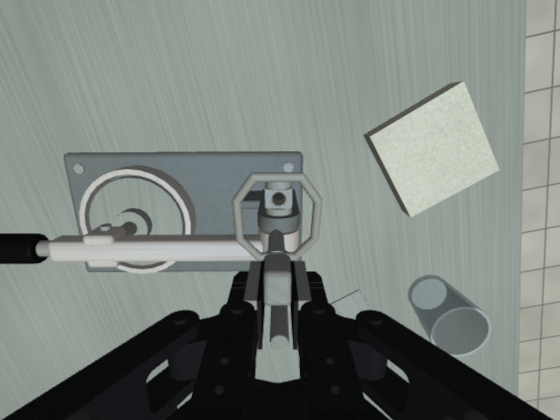

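View pics/s11.png

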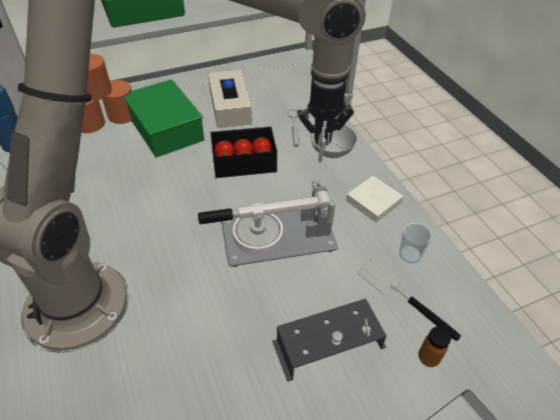

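Run:
```python
from h import *
f=load('w11'); cv2.imwrite('pics/w11b.png',cv2.resize(f['image'][160:310,225:330],None,fx=5,fy=5,interpolation=2)[:, :])
print(f['origin'])
o=get_obs();M=R.from_rotvec(o['orientation']).as_matrix()
# pin axis in tool coords from picks
tcp=np.array(o['tcp_pos'])
for off in [0,.002]:
  for z,n in [(.2098,'tip')]:
    p=tcp-M[:,0]*off; p=[p[0],p[1],tcp[2]-.1873-.046]; print(off,proj(f,p), proj(f,[*p[:2],tcp[2]-.1873+.028]))
```

```text
[0.66269073 0.10643611 0.41216558]
0 (np.float64(277.03403402110996), np.float64(233.8955773698251)) (np.float64(276.7279985885463), np.float64(293.6782071698942))
0.002 (np.float64(277.03757905815667), np.float64(231.0787012232721)) (np.float64(276.7319749827015), np.float64(289.7436155061034))
```

View pics/w11b.png

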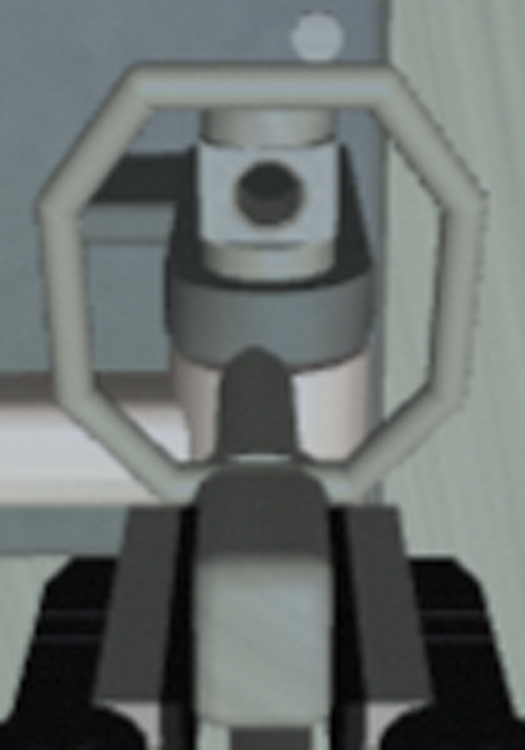

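Run:
```python
from h import *
f=load('w11'); o=get_obs();M=R.from_rotvec(o['orientation']).as_matrix();tcp=np.array(o['tcp_pos'])
print(M.round(4))
P=lambda x,y,z:proj(f,tcp-M[:,0]*y+M[:,2]*x+M[:,1]*(.1873-z))   # pin coords, y toward press +y
for off in (0,.0027):
  print(off,[np.round(P(0,off+a,b),1) for a,b in [(.0025,-.046),(.005,-.038),(.009,.004),(.009,.028),(-.009,.028),(.0505,.0215)]])
hp=onz(f,225+269/5,160+194/5,.1295);print('hole',hp)
d=hp-tcp; print('hole rel tool: -x',-d@M[:,0],'z',d@M[:,2])
print('plate edge',[onz(f,*p,.022) for p in [(75,152.5),(296,151.5)]])
b=onz(f,225+140/5,160+85/5,tcp[2]-.1873+.0215);c=onz(f,225+385/5,160+82/5,tcp[2]-.1873+.0215)
print('bar',-(b+c-2*tcp)@M[:,0]/2,(b+c-2*tcp)@M[:,2]/2,np.degrees(np.arctan2(*(c-b)[[1,0]])))
```

```text
[[-2.061e-01 -1.000e-04  9.785e-01]
 [-9.785e-01  1.000e-04 -2.061e-01]
 [-1.000e-04 -1.000e+00 -1.000e-04]]
0 [array([277. , 230.3]), array([277. , 231.1]), array([276.8, 252.9]), array([276.7, 275.7]), array([276.7, 311. ]), array([276.8, 179.7])]
0.0027 [array([277. , 226.5]), array([277. , 227.1]), array([276.8, 248. ]), array([276.7, 270.2]), array([276.7, 305.8]), array([276.8, 173.3])]
hole [0.64822275 0.03212095 0.1295    ]
hole rel tool: -x 0.0024130061257198404 z 0.0014781116676704203
plate edge [array([0.41682872, 0.10924477, 0.022     ]), array([0.67453166, 0.0565684 , 0.022     ])]
bar 0.05175796418857744 0.00027653754211855283 -11.091378096808892
```

```bash
python3 -m jog '[[[-0.2,2,0.16],0,1],[[-0.2,5,0.16],0,1],[[-0.2,7,0.16],0,1],[[-0.2,7,0.16],0,1],[[-0.2,7,0.16],0,1]]'
python3 - <<'E'
from h import *
goal([.648,.0315,.373],-11.6)
f=save('wrist','w12');s=save('side','s12')
cv2.imwrite('pics/w12b.png',cv2.resize(f['image'][160:310,205:350],None,fx=4,fy=4,interpolation=2))
cv2.imwrite('pics/s12b.png',cv2.resize(s['image'][120:240,270:370],None,fx=5,fy=5,interpolation=2))
E
```

```text
clock: 12.42
tcp_pos: [0.6492, 0.0334, 0.3743]
orientation: [-1.105, 1.358, -1.359]
contact_force: [-0.7, 0.3, -1.2]
grip_width: 0.0122
t 12.43 tcp [0.6492 0.0334 0.3743] zang -11.73 F [-0.7  0.3 -1.2] w 0.0122 q7 [-0.74  0.09]
-> shift [ 0.21  0.13 -0.08] twist -0.002
```

View pics/w12b.png

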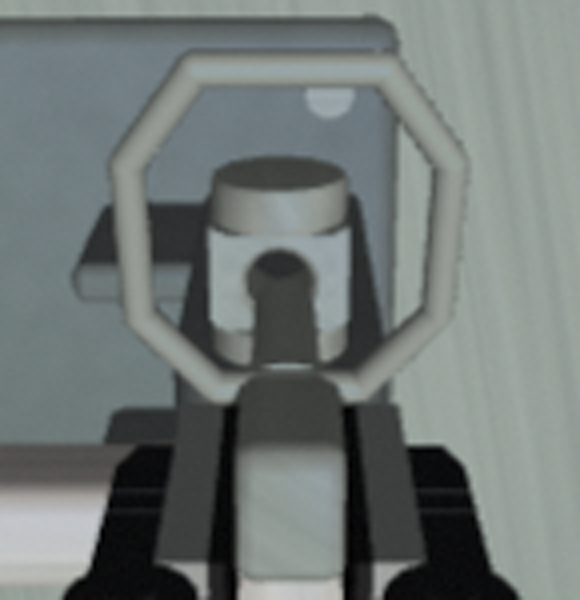

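View pics/s12b.png

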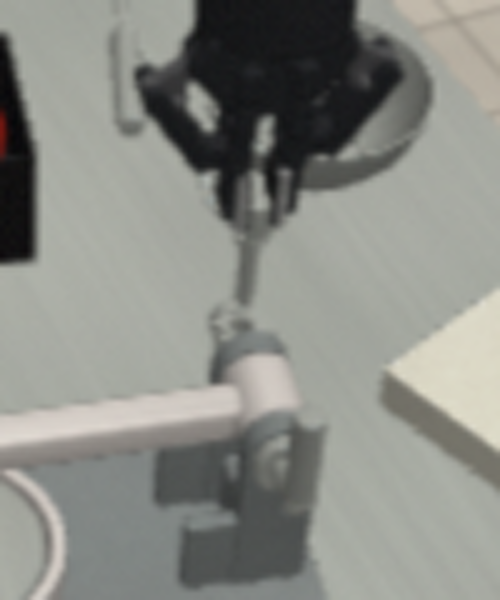

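Run:
```python
from h import *
f=load('w12'); cv2.imwrite('pics/w12c.png',cv2.resize(f['image'][210:260,250:300],None,fx=12,fy=12,interpolation=2))
o=get_obs();M=R.from_rotvec(o['orientation']).as_matrix();tcp=np.array(o['tcp_pos'])
for off in (0,.0027):
  p=tcp-M[:,0]*off
  print(off,[np.round((np.array(proj(f,[*(p-M[:,0]*a)[:2],z]))-[250,210])*12) for a,z in [(0,.141),(.0025,.141),(0,.1295),(.006,.1295),(-.006,.1295)]])
```

```text
0 [array([313., 293.]), array([313., 251.]), array([313., 222.]), array([313., 125.]), array([313., 317.])]
0.0027 [array([313., 248.]), array([313., 205.]), array([313., 178.]), array([313.,  80.]), array([313., 275.])]
```

View pics/w12c.png

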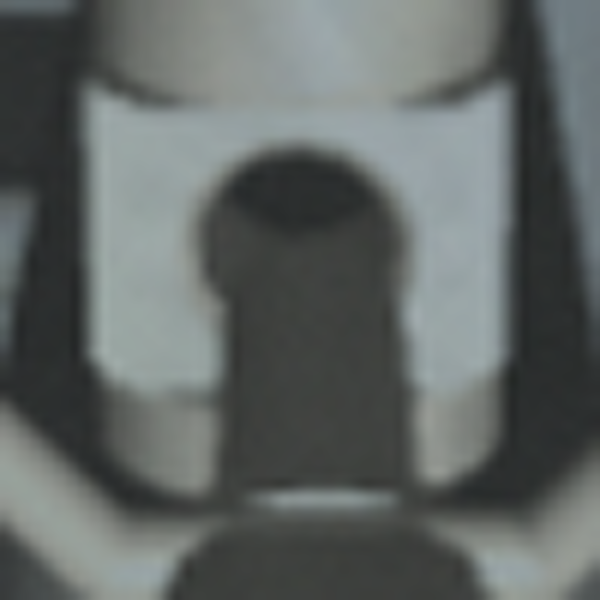

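```bash
python3 -m jog '[[[0.23,0,-0.08],0,1],[[0.23,0.3,-0.08],0,1],[[0.23,0.7,-0.08],0,1],[[0.23,0.7,-0.08],0,1],[[0.23,0.7,-0.08],0,1]]'
python3 - <<'E'
from h import *
goal([.648,.0315,.365],-11.6)
f=save('wrist','w13');s=save('side','s13')
cv2.imwrite('pics/w13b.png',cv2.resize(f['image'][190:270,230:320],None,fx=7,fy=7,interpolation=2))
E
```

```text
clock: 13.15
tcp_pos: [0.6476, 0.0316, 0.3666]
orientation: [-1.106, 1.358, -1.358]
contact_force: [-0.8, 0.3, -1.2]
grip_width: 0.0121
t 13.15 tcp [0.6476 0.0316 0.3666] zang -11.72 F [-0.8  0.3 -1.2] w 0.0121 q7 [-0.73  0.1 ]
-> shift [0.01 0.16 0.04] twist -0.002
```

View pics/w13b.png

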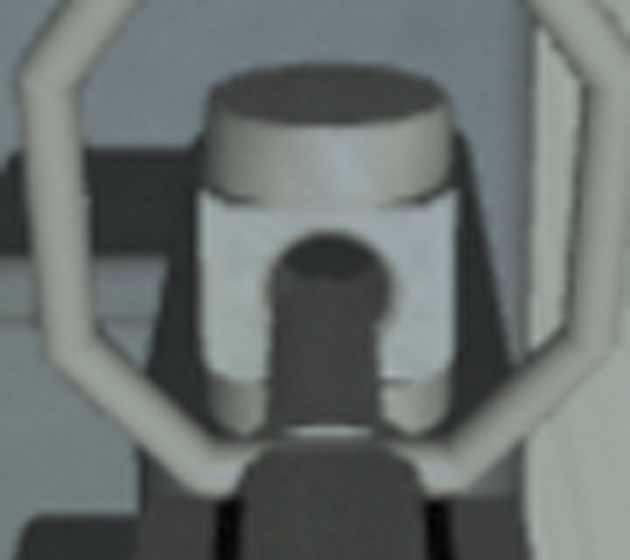

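```bash
python3 -m jog '[[[0,0.3,0.04],0,1],[[0,0.6,0.04],0,1],[[0,0.9,0.04],0,1],[[0,0.9,0.04],0,1]]'
python3 - <<'E'
from h import *
goal([.648,.0315,.365],-11.6);print(get_obs()['moment'])
f=save('wrist','w14')
cv2.imwrite('pics/w14b.png',cv2.resize(f['image'][190:270,230:320],None,fx=7,fy=7,interpolation=2))
E
```

```text
clock: 13.75
tcp_pos: [0.6479, 0.0316, 0.3573]
orientation: [-1.106, 1.359, -1.358]
contact_force: [0.0, -0.0, -1.0]
grip_width: 0.0122
t 13.75 tcp [0.6479 0.0316 0.3573] zang -11.72 F [ 0. -0. -1.] w 0.0122 q7 [-0.73  0.11]
-> shift [ 0.   -0.77  0.01] twist -0.002
[-0.024472    0.03184477  0.04261606]
```

View pics/w14b.png

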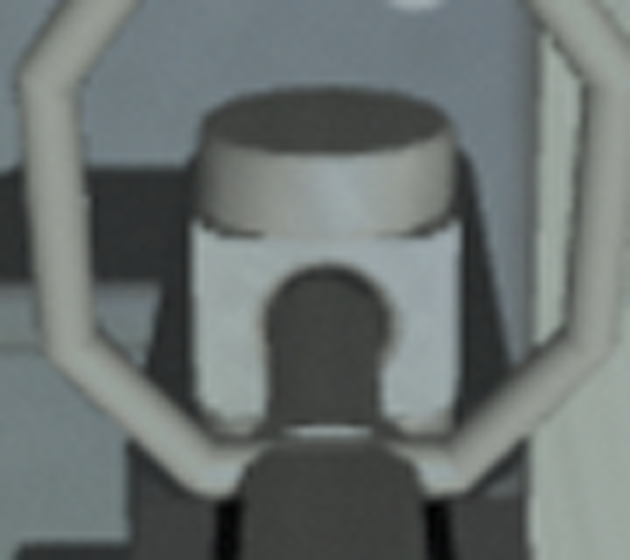

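```bash
python3 -m jog '[[[0,0.4,0.01],0,1],[[0,0.8,0.01],0,1],[[0,1.2,0.01],0,1],[[0,1.2,0.01],0,1]]'
python3 - <<'E'
from h import *
goal([.648,.0315,.365],-11.6);print(get_obs()['moment'])
f=save('wrist','w15')
cv2.imwrite('pics/w15b.png',cv2.resize(f['image'][190:270,230:320],None,fx=7,fy=7,interpolation=2))
E
```

```text
clock: 14.3
tcp_pos: [0.6479, 0.0316, 0.3452]
orientation: [-1.106, 1.359, -1.358]
contact_force: [0.7, -0.5, -1.8]
grip_width: 0.0121
t 14.3 tcp [0.6479 0.0316 0.3452] zang -11.72 F [ 0.7 -0.5 -1.8] w 0.0121 q7 [-0.72  0.12]
-> shift [ 0.01 -1.98  0.01] twist -0.002
[ 0.01883235  0.03556555 -0.03445117]
```

View pics/w15b.png

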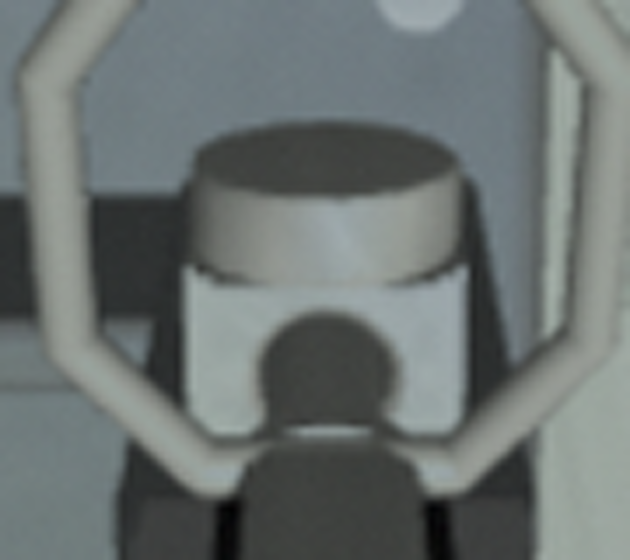

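```bash
python3 -m jog '[[[0,0.5,0.01],0,1],[[0,1,0.01],0,1],[[0,1.5,0.01],0,1],[[0,2,0.01],0,1],[[0,2.5,0.01],0,1],[[0,2.5,0.01],0,1]]'
python3 - <<'E'
from h import *
goal([.648,.0315,.365],-11.6);print(get_obs()['moment'])
E
```

```text
clock: 15.1
tcp_pos: [0.6481, 0.0315, 0.3202]
orientation: [-1.106, 1.359, -1.358]
contact_force: [0.5, 0.2, -2.0]
grip_width: 0.0123
t 15.1 tcp [0.6481 0.0315 0.3202] zang -11.72 F [ 0.5  0.2 -2. ] w 0.0123 q7 [-0.7   0.14]
-> shift [ 0.01 -4.48 -0.01] twist -0.002
[-0.07497133  0.07661123  0.0333135 ]
```

```bash
python3 -m jog '[[[0,0.2,0],0,1],[[0,0.35,0],0,1],[[0,0.4,0],0,1]]';  python3 -m jog '[[[0,0.1,0],0,1],[[0,0.1,0],0,1]]'
python3 - <<'E'
from h import *
f=save('wrist','w16');s=save('side','s16')
cv2.imwrite('pics/w16b.png',cv2.resize(f['image'][150:310,200:360],None,fx=4,fy=4,interpolation=2))
E
```

```text
clock: 15.48
tcp_pos: [0.6482, 0.0309, 0.3169]
orientation: [-1.105, 1.358, -1.36]
contact_force: [-0.7, -2.4, 3.4]
grip_width: 0.0122
clock: 15.72
tcp_pos: [0.6483, 0.0307, 0.3168]
orientation: [-1.105, 1.358, -1.359]
contact_force: [-3.9, -2.4, 8.7]
grip_width: 0.0119
```

View pics/w16b.png

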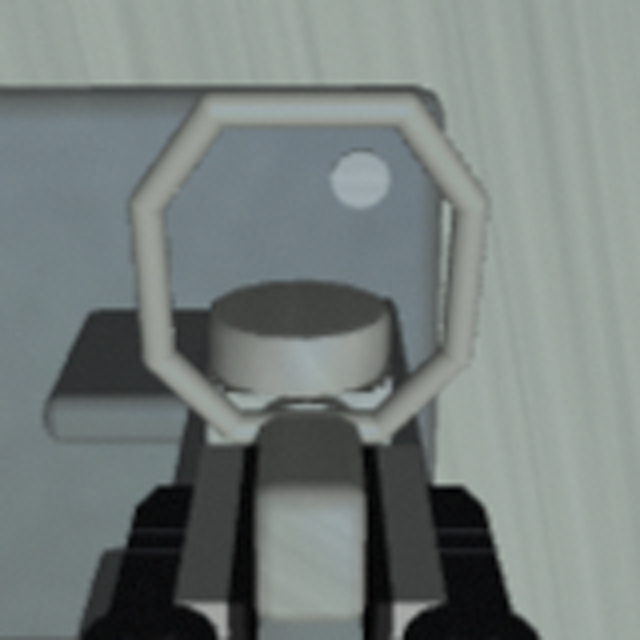

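```bash
python3 -m jog '[[[0,0.1,0],0,1],[[0,0,0],0,0],[[0,-0.1,0],0,0],[[0,-0.1,0],0,0],[[0,-0.1,0],0,0]]'
python3 - <<'E'
from h import *
goal([.648,.0315,.365],-11.6)
f=save('wrist','w17')
cv2.imwrite('pics/w17b.png',cv2.resize(f['image'][150:310,200:360],None,fx=4,fy=4,interpolation=2))
E
```

```text
clock: 16.45
tcp_pos: [0.6482, 0.0317, 0.3165]
orientation: [-1.106, 1.358, -1.358]
contact_force: [-0.4, 0.4, -0.4]
grip_width: 0.0425
t 16.45 tcp [0.6482 0.0317 0.3165] zang -11.7 F [-0.4  0.4 -0.4] w 0.0425 q7 [-0.7   0.14]
-> shift [ 0.03 -4.85 -0.01] twist -0.002
```

View pics/w17b.png

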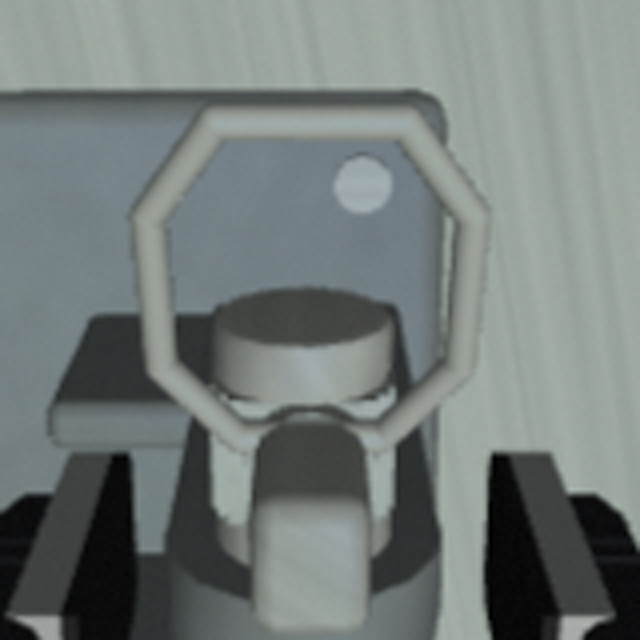

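```bash
python3 -m jog '[[[0,-3,0],0,0],[[0,-8,0],0,0],[[0,-11,0],0,1],[[0,-11,0],0,1],[[0,-11,0],0,1],[[0,-11,0],0,1]]'
python3 - <<'E'
from h import *
goal([.648,.0315,.365],-11.6)
f=save('wrist','w18');save('side','s18')
cv2.imwrite('pics/w18b.png',cv2.resize(f['image'][150:310,200:360],None,fx=4,fy=4,interpolation=2))
E
```

```text
clock: 17.25
tcp_pos: [0.6478, 0.0318, 0.4253]
orientation: [-1.108, 1.36, -1.358]
contact_force: [0.3, -0.1, -0.1]
grip_width: 0.0002
t 17.25 tcp [0.6478 0.0318 0.4253] zang -11.71 F [ 0.3 -0.1 -0.1] w 0.0002 q7 [-0.76  0.06]
-> shift [0.02 6.03 0.03] twist -0.002
```

View pics/w18.png

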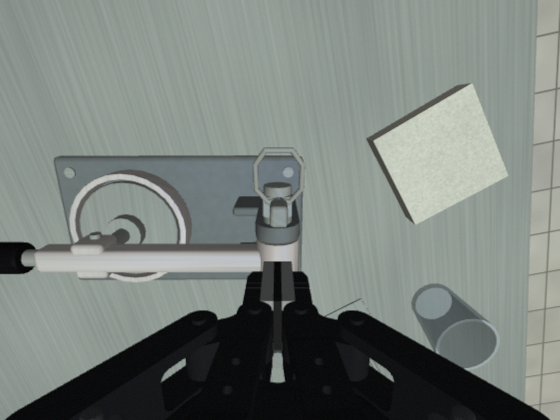

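View pics/w18b.png

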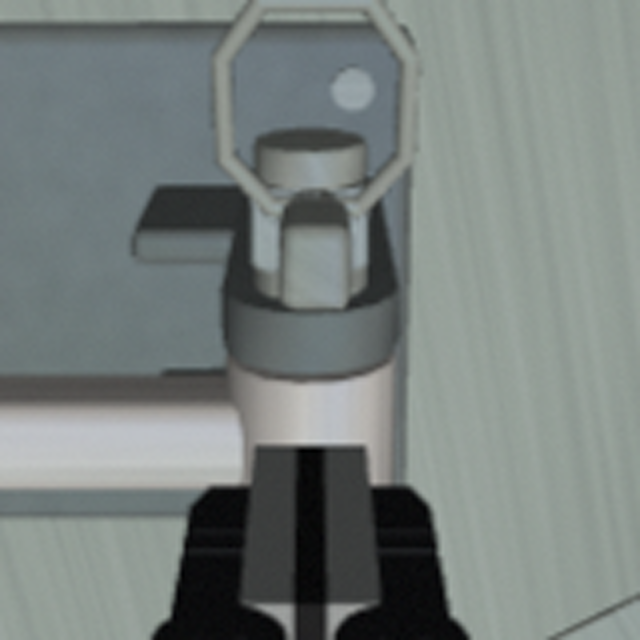

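Run:
```python
from h import *
f=load('w18'); im=f['image']; cv2.imwrite('pics/w18c.png',cv2.resize(im[140:240,230:330],None,fx=6,fy=6,interpolation=2))
o=get_obs();M=R.from_rotvec(o['orientation']).as_matrix();tcp=np.array(o['tcp_pos'])
for n,p,z in [('bar',(279.3,149.5),.151),('headtop',(200+316/4,150+263/4),.1575)]:
    q=onz(f,*p,z);d=q-tcp;print(n,q,'-x',-d@M[:,0],'z',d@M[:,2])
```

```text
bar [0.65960626 0.08167323 0.151     ] -x 0.05156667511912483 z 0.0016714602370958632
headtop [0.64950624 0.03330619 0.1575    ] -x 0.0021518734169722995 z 0.0015967893239717964
```

View pics/w18c.png

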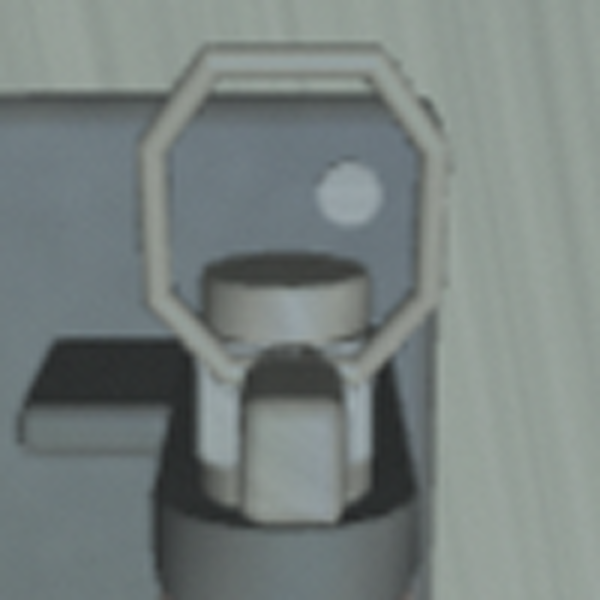

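```bash
python3 -m jog '[[[-4.9,0,0.1],0,1],[[-4.9,4,0.1],0,1],[[-4.9,8.5,0.1],0,1],[[-4.9,8.5,0.1],0,1],[[-4.9,8.5,0.1],0,1]]'
python3 - <<'E'
from h import *
goal([.648,.0315,.365],-11.6)
f=save('wrist','w19')
cv2.imwrite('pics/w19b.png',cv2.resize(f['image'][200:400,180:380],None,fx=3,fy=3,interpolation=2))
save('side','s19')
E
```

```text
clock: 17.98
tcp_pos: [0.6597, 0.0788, 0.3431]
orientation: [-1.104, 1.357, -1.36]
contact_force: [1.0, 0.0, 0.5]
grip_width: -0.0001
t 17.98 tcp [0.6597 0.0788 0.3431] zang -11.75 F [1.  0.  0.5] w -0.0001 q7 [-0.77  0.05]
-> shift [ 4.87 -2.19 -0.18] twist -0.003
```

View pics/w19b.png

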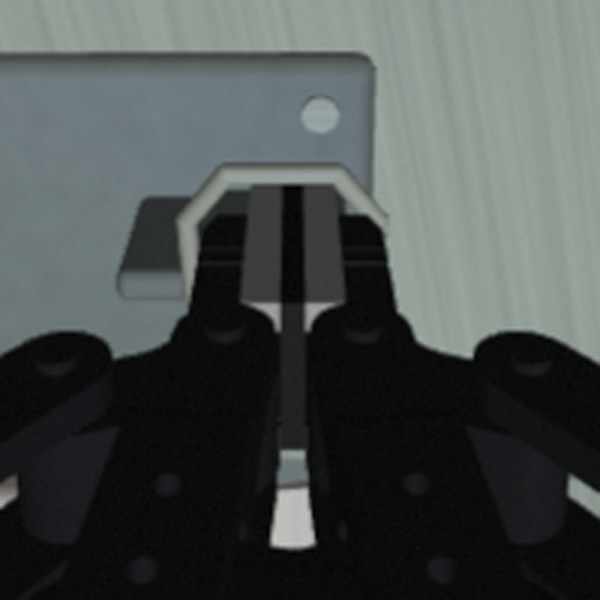

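View pics/s19.png

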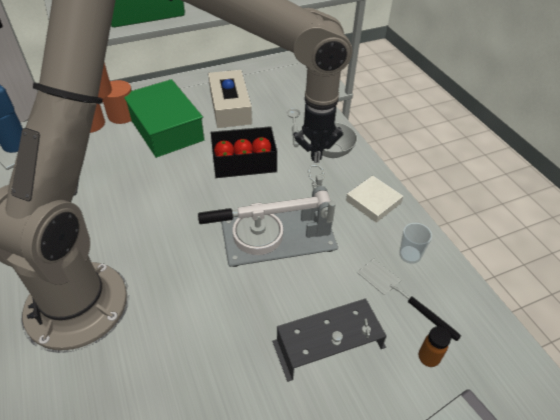

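Run:
```python
from h import *
f=load('w19'); o=get_obs();M=R.from_rotvec(o['orientation']).as_matrix();tcp=np.array(o['tcp_pos'])
for a,z in [(.011,.1697),(.011,.1877),(0,.1697),(-.011,.1697),(.0028,.151)]:
    p=tcp-M[:,0]*a; print(a,z,(np.array(proj(f,[p[0],p[1],z]))-[180,200])*3)
```

```text
0.011 0.1697 [287.84161143 174.8074731 ]
0.011 0.1877 [287.54941852 229.23096948]
0 0.1697 [287.81030073 235.93048388]
-0.011 0.1697 [287.78027755 294.54007685]
0.0028 0.151 [288.05972958 171.44313033]
```

```bash
python3 -m jog '[[[0,1,0],0,1],[[0,2,0],0,1],[[0,3,0],0,1],[[0,3.5,0],0,1],[[0,3.5,0],0,1]]'
python3 - <<'E'
from h import *
goal([.648,.0315,.365],-11.6)
f=save('wrist','w20')
cv2.imwrite('pics/w20b.png',cv2.resize(f['image'][100:300,180:380],None,fx=3,fy=3,interpolation=2))
s=save('side','s20')
cv2.imwrite('pics/s20b.png',cv2.resize(s['image'][130:230,270:370],None,fx=6,fy=6,interpolation=2))
E
```

```text
clock: 18.7
tcp_pos: [0.659, 0.0793, 0.3061]
orientation: [-1.106, 1.359, -1.358]
contact_force: [0.0, 1.7, 1.0]
grip_width: -0.0
t 18.7 tcp [0.659  0.0793 0.3061] zang -11.72 F [0.  1.7 1. ] w -0.0 q7 [-0.75  0.07]
-> shift [ 4.9  -5.89 -0.11] twist -0.002
```

View pics/w20b.png

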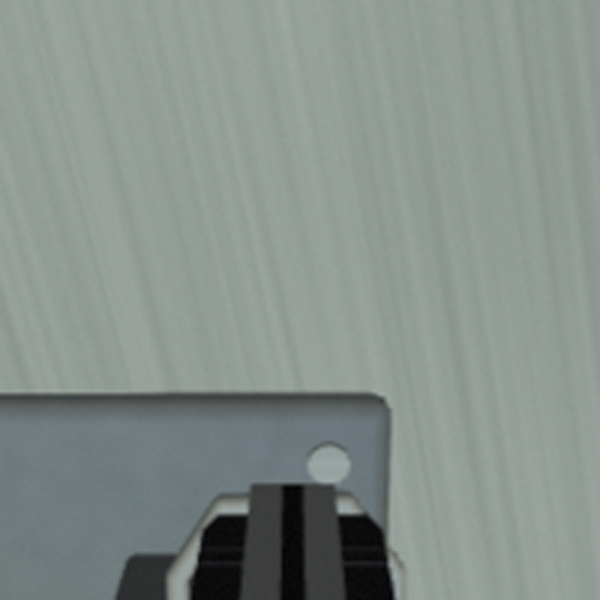

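View pics/s20b.png

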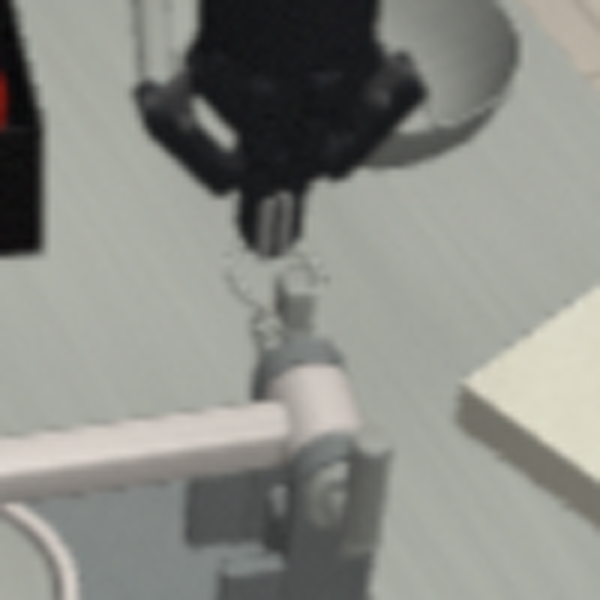

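```bash
python3 -m jog '[[[0,0.8,0],0,1],[[0,1.6,0],0,1],[[0,2.4,0],0,1],[[0,3.3,0],0,1],[[0,3.3,0],0,1],[[0,3.3,0],0,1]]'
python3 - <<'E'
from h import *
goal([.648,.0315,.365],-11.6)
f=save('wrist','w21')
cv2.imwrite('pics/w21b.png',cv2.resize(f['image'][200:400,180:380],None,fx=3,fy=3,interpolation=2))
s=save('side','s21')
cv2.imwrite('pics/s21b.png',cv2.resize(s['image'][130:230,270:370],None,fx=6,fy=6,interpolation=2))
E
```

```text
clock: 19.55
tcp_pos: [0.6592, 0.0793, 0.2737]
orientation: [-1.105, 1.358, -1.358]
contact_force: [0.2, -0.3, 0.4]
grip_width: -0.0002
t 19.55 tcp [0.6592 0.0793 0.2737] zang -11.72 F [ 0.2 -0.3  0.4] w -0.0002 q7 [-0.73  0.1 ]
-> shift [ 4.91 -9.13 -0.12] twist -0.002
```

View pics/w21b.png

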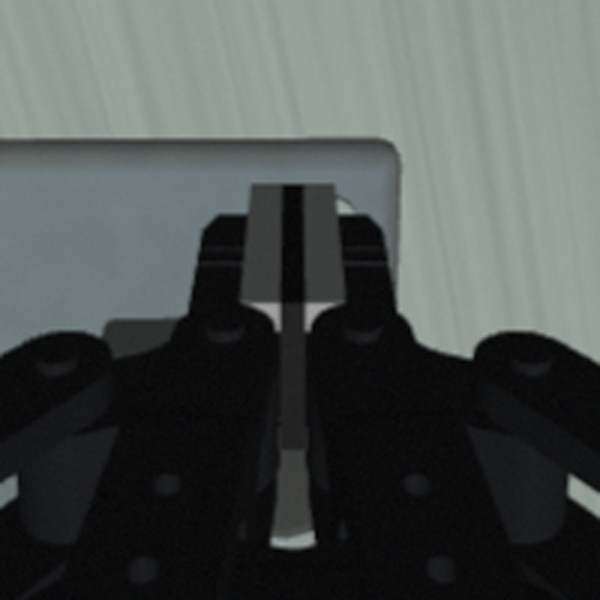

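View pics/s21b.png

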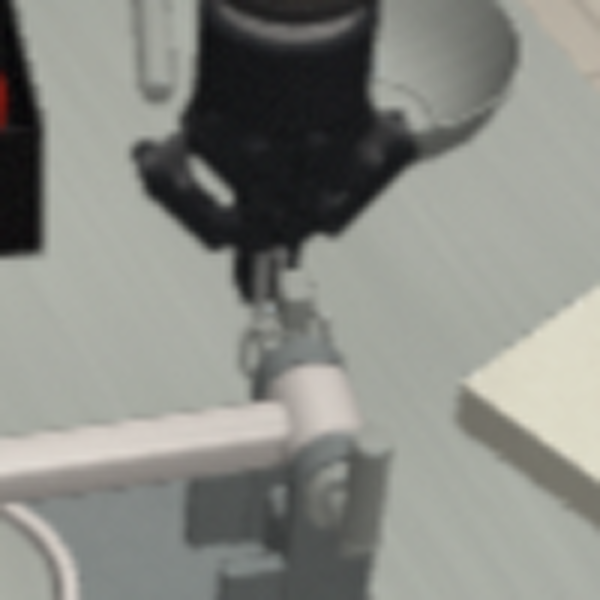

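```bash
python3 -m jog '[[[-1,0,0],0,1],[[-1,-5,0],0,1],[[-1,-10,0],0,1],[[0,-14,0],0,1],[[2,-15,0],0,1],[[5,-15,0],0,1],[[5,-15,0],0,1]]'
python3 - <<'E'
from h import *
goal([.648,.0315,.365],-11.6)
f=save('wrist','w22')
cv2.imwrite('pics/w22b.png',cv2.resize(f['image'][120:260,210:350],None,fx=4,fy=4,interpolation=2))
s=save('side','s22')
cv2.imwrite('pics/s22b.png',cv2.resize(s['image'][130:230,270:370],None,fx=6,fy=6,interpolation=2))
E
```

```text
clock: 20.52
tcp_pos: [0.648, 0.0271, 0.4235]
orientation: [-1.104, 1.362, -1.362]
contact_force: [0.8, 0.3, 0.3]
grip_width: -0.0001
t 20.52 tcp [0.648  0.0271 0.4235] zang -12.0 F [0.8 0.3 0.3] w -0.0001 q7 [-0.75  0.07]
-> shift [-0.43  5.85 -0.09] twist -0.007
```

View pics/w22b.png

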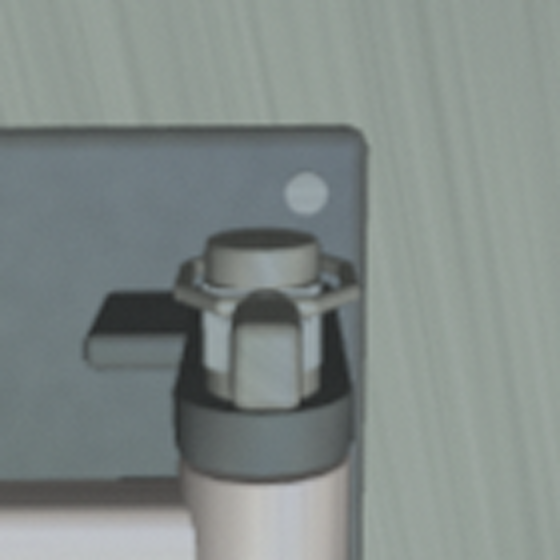

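View pics/s22b.png

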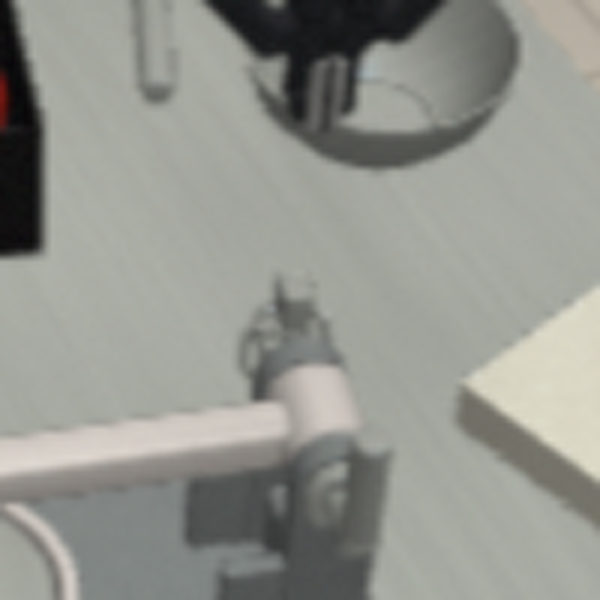

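```bash
python3 -m jog '[[[-5,0,0],0,1],[[-11,1,0],0,1],[[-14,5,0],0,1],[[-14,10,0],0,1],[[-14,10,0],0,1]]'
python3 - <<'E'
from h import *
goal([.648,.0315,.365],-11.6)
f=save('wrist','w23')
E
```

```text
clock: 21.25
tcp_pos: [0.6756, 0.1695, 0.3189]
orientation: [-1.115, 1.362, -1.355]
contact_force: [-0.6, -0.6, 0.9]
grip_width: -0.0002
t 21.25 tcp [0.6756 0.1695 0.3189] zang -11.59 F [-0.6 -0.6  0.9] w -0.0002 q7 [-0.85 -0.07]
-> shift [14.09 -4.56  0.03] twist 0.0
```

View pics/w23.png

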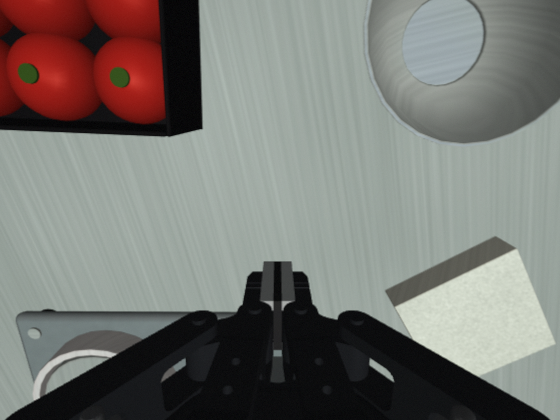

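```bash
python3 -m jog '[[[0,-3,5],0,1],[[0,-3,10],0,1],[[2,-3,12],0,1],[[8,-3,12],0,1],[[12,-3,12],0,1],[[12,-3,12],0,1]]'
python3 - <<'E'
from h import *
goal([.648,.0315,.365],-11.6)
f=save('wrist','w24')
E
```

```text
clock: 22.05
tcp_pos: [0.7701, 0.0187, 0.358]
orientation: [-1.099, 1.36, -1.368]
contact_force: [-0.2, -0.3, 0.5]
grip_width: -0.0002
t 22.05 tcp [0.7701 0.0187 0.358 ] zang -12.21 F [-0.2 -0.3  0.5] w -0.0002 q7 [-0.55  0.09]
-> shift [  1.34  -0.76 -12.2 ] twist -0.011
```

View pics/w24.png

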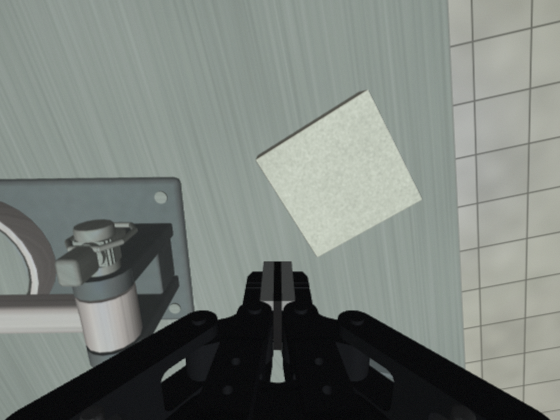

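Run:
```python
from h import *
f=load('w24'); 
a=np.radians(78.3);Y=np.array([np.cos(a),np.sin(a),0]);X=np.array([np.sin(a),-np.cos(a),0])
im=cv2.resize(f['image'][190:310,40:190],None,fx=5,fy=5,interpolation=2)
P0=np.array([.6485,.032,.1295])
for nm,th,col in [('open',0,(0,0,255)),('shut',1.9,(0,255,0)),('1.6',1.6,(255,0,0))]:
    e=np.radians(19)-th
    for x in (-.009,.009):
        q=P0+X*x+Y*(.007+.046*np.cos(e))+np.array([0,0,.0065+.046*np.sin(e)])
        u,v=proj(f,q); print(nm,round(u),round(v)); cv2.circle(im,(int((u-40)*5),int((v-190)*5)),4,col,-1)
cv2.imwrite('pics/w24b.png',im)
```

```text
open 38 188
open 70 187
shut 106 225
shut 129 224
1.6 101 208
1.6 125 208
```

View pics/w24b.png

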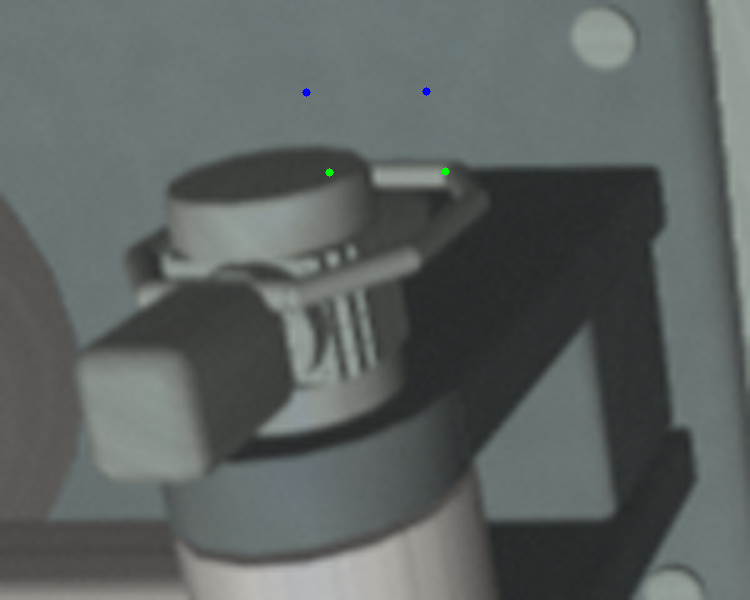

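```bash
python3 -m jog '[[[0,-5,0],0,1],[[0,-10,0],0,1],[[3,-12,0],0,1],[[8,-12,0],0,1],[[13,-12,0],0,1],[[16,-12,-3],0,1],[[16,-12,-3],0,1]]'
python3 - <<'E'
from h import *
f=save('wrist','w25');s=save('side','s25')
E
```

```text
clock: 22.98
tcp_pos: [0.7057, -0.1296, 0.4752]
orientation: [-1.102, 1.363, -1.364]
contact_force: [-0.2, 0.3, 0.7]
grip_width: -0.0002
```

View pics/w25.png

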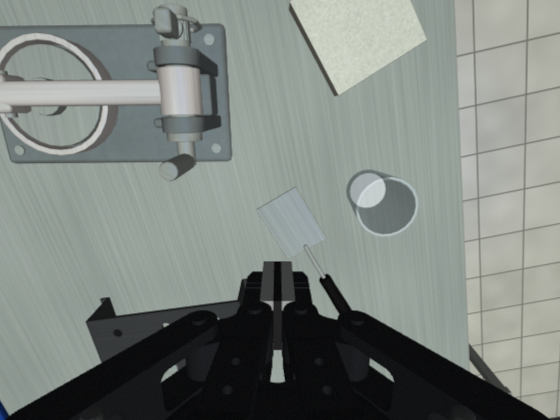

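View pics/s25.png

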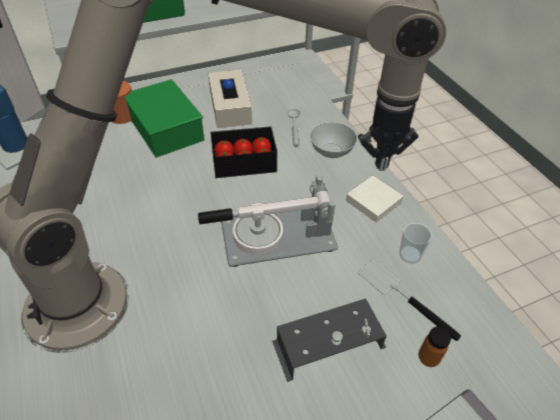

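Run:
```python
from h import *
f=load('w25');cv2.imwrite('pics/w25b.png',cv2.resize(f['image'][90:200,130:240],None,fx=5,fy=5,interpolation=2))
```

```text
(no output)
```

View pics/w25b.png

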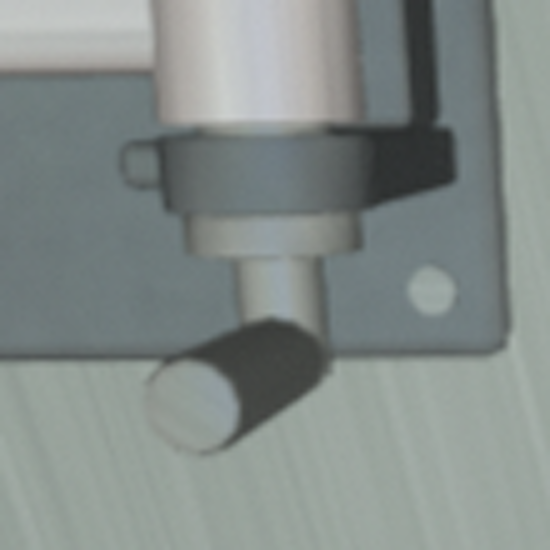

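```bash
python3 -c "
from bench import hand_in
print(hand_in())"
```

```text
the job is handed in; nothing more can be done
None
```

The burger press is back together and the job is handed in; the robot's clock stood at about 23 s of the 64 s allowed.

1. **Bolt:** I held the bent grip and pushed the bolt in until it met its hard stop, with the force rising to about 13 N. The last close-up shows the collar flush against the cheek.
2. **Pin:** I took the hitch pin from the stand, lined its loop up with the press's +y and lowered it through the cross hole. It stopped with the shoulder within a millimetre of the height worked out for the bolt's flat, and the force then rose to about 9 N.
3. **Loop:** I pressed the loop down with closed fingertips until it snapped over. In an oblique wrist view, the loop's cross bar sits under the bolt where a shut loop (1.90 rad) should be.
4. **Other parts:** The last side view shows the spare pin and the wing bolt still standing in the stand. The arm was clear of everything at hand-in.

- **Tilt in the grip:** while held, the pin looked tilted by about 2°, from a 2–3 mm disagreement between its head and its tip. It went in without resistance.
- **Grip width:** the width readings came out about 2 mm under the true part sizes on both grasps.
- **Hidden view:** one checking view of the loop was blocked by the gripper, so I took another from the side.

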